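# Lock the shaker head and hold a dye flask down in its sprung ring cradle

## Task

First lock the head of the bench shaker: turn its three captive wing bolts, in any order, clockwise (seen from above) to their end stops; the shaker starts as soon as its cradle goes down, so nothing may push the cradle before all three are home. Then pick up the round-bodied dye flask by its cap, set it upright and central in the sprung ring cradle, press it all the way down and keep holding it there: finish while still holding it down, do not let go. Leave the other things on the bench where they are.

Things in the scene. Friction and masses are not known exactly. Their poses are not given: they have to be found in the camera images.
- shaker: touch-start bench shaker, fixed: grey box 225 x 215 mm (x, y), 88 mm high, with a round aluminium head flange (204 mm across) its top 96 mm above the bench. Origin: centre of the underside, on the axis of flange and cradle. Dial and rocker on its own -x face. Three wing bolts stand on the flange, 82 mm off its axis: bolt_a towards its own +x, bolt_b 120 degrees left of that, bolt_c right.
- bolt_a (a joint): captive quarter-turn wing bolt; turn in rad: 0 with the wing radial (pointing at the flange's axis), growing clockwise seen from above, 1.571 at the end stop (locked, wing square to the radius). Friction about 0.06 N m; stays where left; does not rise or sink. Starts somewhere between 0.2 and 0.75.
- bolt_b (a joint): the same for bolt_b
- bolt_c (a joint): the same for bolt_c
- bolt_a_grip (a point): grip point on the axis of bolt_a, 27 mm above the flange; x axis along the wing, z up. Wing: a black bar 34 mm long, 12 mm thick, 24 mm high, top 11 mm above this point, underside 13 mm below it; under it a steel collar 25 mm across; a thin stop dowel, 20 mm high, stands beside one end of its locked position.
- bolt_b_grip (a point): the same for bolt_b
- bolt_c_grip (a point): the same for bolt_c
- cradle (a joint): travel of the sprung ring cradle in m: 0 up (at rest), growing as it is pressed down, 0.014 at its lower stop. The spring (500 N/m, preloaded) carries the flask's own weight without sinking; about 11 N in all on the ring holds it at the stop.
- cradle_seat (a point): centre of the ring cradle's top edge, moves with it; z up; 136 mm above the bench when up. Steel ring 78 mm outside, 54 mm inside, 14 mm high, open in the middle, on a coil spring and three guide pins whose heads stand 3 mm above the top edge. Nothing else is inside it down to the flange, 26 mm below the ring when up.
- flask: round amber glass dye flask, 113 mm high, 0.17 to 0.31 kg, upright on the bench: ball body 70 mm across, centre 36 mm above the foot; flat foot 40 mm across, neck 23 mm; ribbed black cap 30 mm across, 83 to 113 mm above the foot. Origin: centre of the foot's underside; z up. Seated, the ball rests on the ring's inner top edge, its centre 22 mm above that edge, its foot 14 mm below it.
- tall_bottle: bystander: straight amber bottle with a label and black cap, 62 mm across, 185 mm high; origin at its underside
- cement_pot: bystander: white cement pot 78 mm across, 90 mm high, with a wooden brush handle standing out of its lid to 159 mm; origin at its underside
- polish_tin: bystander: flat dark tin, 78 mm across, 25 mm high
- thread_spool: bystander: wooden thread spool standing up, 44 mm across, 58 mm high
- hammer: bystander: shoemaker's hammer lying flat, 260 mm long, head about 120 mm across
- pincers: bystander: lasting pincers lying flat, 200 mm long, 16 to 18 mm high
- shoe: bystander: dark leather shoe standing on its sole, 290 mm long, 95 mm wide, 90 mm high
Mind the look-alikes: they are no part of the job. What is shaped like the flask but blue or pink is not meant.

How it is judged (in metres and radians):
On the way, in this order (a step that is already met when the one before it is completed fails the run):
1. all three wing bolts turned clockwise to their end stops (value of joint each of bolt_a, bolt_b, bolt_c above 1.47 rad), for 0.2 s.
2. the flask pressed down in the ring cradle to its stop (value of joint cradle above 0.011 m and horizontal distance between flask and cradle_seat below 0.008 m and angle between flask's own z axis and vertical below 0.17 rad and contact force between flask and shaker above 5 N), for 0.3 s.
At the end, for the whole second after the job is handed in: robot still holding the flask down: cradle within 3 mm of its lower stop, flask upright within 10 degrees and within 8 mm of the cradle axis, bearing on the cradle with over 5 N, robot in contact with it, all three wing bolts within 0.1 rad of their end stops (all of step 1 and all of step 2 and contact force between any of the fingers, the arm and flask above 1 N); the arm keeps its last pose, push and grip.
It fails at once if the cradle is pushed down more than 5 mm while a wing bolt is not locked (value of joint cradle above 0.005 m and value of joint any of bolt_a, bolt_b, bolt_c below 1.4 rad).
It fails at once if another thing on the bench is shifted or knocked over (30 mm) (distance of any of tall_bottle, cement_pot, polish_tin, thread_spool, hammer, pincers, shoe from where it was at the start of the episode above 0.03 m or angle between any of tall_bottle, cement_pot, thread_spool's own z axis and vertical above 0.7 rad).
It also fails if it takes over 64 s, if anything falls off the work surface, if the arm or the gripper's body presses on something with over 40 N, if the wrist force passes 120 N, or if a joint passes its speed limit or range.

## Robot

A 6-joint arm with a two-finger parallel gripper is mounted at the origin on the work surface. World frame = base frame: x ahead of the robot, y to its left, z up, the work surface at z = 0. Lengths are in mm, angles in rad, forces in N, time in s.
With the tool pointing down it reaches from about 325 to 775 mm from the base axis. Payload 5.5 kg.
Tool frame: the origin (TCP) lies on the centre line of the jaws, within the pads' length; the fingertips stand 22 mm ahead of it and the grasp point (between the pads) lies 3 mm ahead of it (r.tip_extent is the distance from the TCP to the fingertips, in mm); z points along the fingers, y is the direction in which the jaws open and shut (so a half turn about z gives the same grasp; the last joint's range is limited). The gripper opens to 88 mm and grips with 3 to 60 N. Pads are 20 mm wide; open, the fingers measure 115 mm over their backs; the gripper's body (75 mm by 178 mm) begins 61 mm behind the grasp point.
Start: joints at [1.148, 0.091, 1.231, -0, 1.82, -0.057], TCP at [214.623, 560.315, 219.331] pointing down, gripper open.
Joint ranges: [-2.87, 2.87], [-0.86, 2.18], [0.17, 2.46], [-1.51, 4.65], [0.06, 2.69], [-2.65, 2.65]. Speed limits (rad/s): [2.57, 2.57, 3.01, 3.14, 3.14, 3.14].

## Interface

Orientations are given as [roll, pitch, yaw] about the fixed x, y, z axes, in that order (R = Rz(yaw) Ry(pitch) Rx(roll)).
In Python, from cell import status, get_image, r gives the robot as it stands.
- The arm moves only by the tool apply_moves, never from a script. Its argument "targets" is a list of rows, each a list of 2 entries, a list of its own where there are three numbers: the shift along the tool's x, y, z in m, then the turn about the tool's z in rad. In form: [[[dx, dy, dz], roll], ...]. A call has 1 to 10 rows; each row shifts and turns the commanded pose from where the row before left it, along the tool's axes as they then stand; what a row does not reach is not made up. A row lasts 1/12 s, in which the tool goes at most 41.7 mm and 7.16 degrees, less where a joint would pass 70% of its speed; a pose out of reach is approached as far as the arm can. A call with a gripper value outside its range is refused whole. "gripper" is the closure in counts, from 0 (fully open) to 255 (shut), set as the call begins (left out, the last holds). The fingers move at their own pace and stop on an object; "grip_force" is the grip in N (left out, the last holds). Time passes only in rows, so rows that do not move let the fingers close. It gives the time, the measured TCP pose, the force and the opening at its end, in the units of the state.
- status.read_state(): the state, without advancing time (a new reading comes with each control period).
- get_image(name): name is "side" or "top"; returns a dict with "img" (400x640x3 uint8, red, green, blue), "z_map" (400x640 float32, mm along the optical axis (not along the pixel's ray), 0 where there is no reading), "vfov" (degrees; the focal length in pixels is half the picture's height over the tangent of half this angle, whatever the lens; pixels are square), "cx", "cy" (the principal point, pixels), "world_from_camera" (4x4, takes a point from camera to world coordinates). Camera axes: x right, y up, looking along -z (the intrinsics and any distortion apply to the point x, -y, -z); pixel columns grow to the right and rows downward; lengths in mm; the calibration is good to about 2 mm. A picture is of the moment at which its call begins.
- r.hand_in(): hands the job in, once; it reports no verdict.
The state is a dict: "time": time; "qpos": joint angles; "qd": joint speeds; "joint_torque": joint torques, N m; "position": TCP position; "tcp_rot": TCP orientation; "ft_force": force on the tool from outside, world axes, zero at the start; "torque": the same for the moment, N m; "gripper_width": opening from 0.0 (shut) to 1.0 (fully open).
Only numpy, scipy, OpenCV 4.12 (cv2) and the standard library are available. Lean on these libraries where they do the work, as an engineer would, in place of code of your own. Each camera call takes 0.05 s, during which the arm holds its last target.

## Working session

There is one attempt and no reset: what is moved stays moved. The work goes in short steps, Python scripts to look and compute and a tool call to move; the robot and the scene stay as the last step left them, time stands still between calls to the robot, and variables do not carry over. Pictures are saved under pics/ and viewed, and the job is handed in when it is done.

Besides the shell and the picture viewer there is one more tool, called after ">>>" by a JSON object that holds its "method" and its "body". apply_moves: Moves the arm, as the interface text tells. Its arguments: {"type":"object","properties":{"targets":{"type":"array","items":{"type":"array"}},"gripper":{"type":"number"},"grip_force":{"type":"number"}},"required":["targets"]}

```bash
ls; mkdir -p pics; cat > h.py <<'E'
import numpy as np, cv2
from cell import status, get_image, r
def snap(n,f):
    d=get_image(n); np.savez('last_%s.npz'%n,**{k:v for k,v in d.items()}); cv2.imwrite('pics/'+f,d['img'][:,:,::-1]); return d
def load(n): 
    d=np.load('last_%s.npz'%n); return {k:d[k] for k in d}
def foc(d): return 200/np.tan(np.radians(float(d['vfov']))/2)
def p3(d,u,v,z=None):
    f=foc(d); 
    if z is None: z=d['z_map'][int(round(v)),int(round(u))]
    p=np.array([(u-d['cx'])/f*z,-(v-d['cy'])/f*z,-z,1]); return (d['world_from_camera']@p)[:3]
def onz(d,u,v,h):
    a=d['world_from_camera'][:3,3]; b=p3(d,u,v,1000.); t=(h-a[2])/(b[2]-a[2]); return a+t*(b-a)
def proj(d,P):
    q=np.linalg.inv(d['world_from_camera'])@np.append(P,1); f=foc(d); return d['cx']+f*q[0]/-q[2], d['cy']-f*q[1]/-q[2]
def crop(d,u0,v0,u1,v1,s,f): cv2.imwrite('pics/'+f,cv2.resize(d['img'][v0:v1,u0:u1,::-1],None,fx=s,fy=s,interpolation=cv2.INTER_CUBIC))
E
python3 - <<'E'
from h import *
for n in('top','side'):
    d=snap(n,n+'0.png'); print({k:(v if np.size(v)<20 else v.shape) for k,v in d.items()})
print(status.read_state(), r.tip_extent)
print([x for x in dir(r) if x[0]!='_'])
E
```

```text
pics
{'img': (400, 640, 3), 'z_map': (400, 640), 'vfov': 54.87467969684205, 'cx': 330.09725027527145, 'cy': 203.31588640796815, 'world_from_camera': array([[-1.88330151e-02,  9.95211020e-01, -9.59184208e-02,
         3.98520086e+02],
       [-9.99596892e-01, -1.67033609e-02,  2.29575765e-02,
        -1.85704619e+01],
       [ 2.12454731e-02,  9.63121157e-02,  9.95124417e-01,
         1.20384163e+03],
       [ 0.00000000e+00,  0.00000000e+00,  0.00000000e+00,
         1.00000000e+00]])}
{'img': (400, 640, 3), 'z_map': (400, 640), 'vfov': 51.8558608745873, 'cx': 319.96070926263417, 'cy': 202.86237119177744, 'world_from_camera': array([[ 8.03311243e-01,  4.35709410e-01, -4.06015217e-01,
         1.91199322e+01],
       [-5.95375482e-01,  5.70575239e-01, -5.65660616e-01,
        -6.81525531e+02],
       [-1.48014239e-02,  6.96133038e-01,  7.17760205e-01,
         9.33964232e+02],
       [ 0.00000000e+00,  0.00000000e+00,  0.00000000e+00,
         1.00000000e+00]])}
{'time': 0.1, 'qpos': array([ 1.14827947e+00,  9.17664441e-02,  1.23174347e+00, -3.09486495e-06,
        1.81979168e+00, -5.66996992e-02]), 'qd': array([ 6.51087606e-04, -1.28782447e-03, -2.04448961e-03, -2.32301447e-05,
        9.37871507e-04, -4.71765830e-04]), 'joint_torque': array([ 1.60854583e-03, -4.47860599e+01, -4.07566917e+01,  6.99858321e-02,
        2.84729444e-02, -1.55058374e-04]), 'position': array([214.5212075 , 560.05617365, 218.34262418]), 'tcp_rot': array([-3.13988629e+00, -9.38486106e-05,  2.77577466e+00]), 'ft_force': array([ 0.18331285, -0.09314748,  0.30972243]), 'torque': array([0.01385666, 0.05044023, 0.01560344]), 'gripper_width': 1.0016790733567533} 22.0
['Unreachable', 'hand_in', 'tip_extent']
```

View pics/top0.png

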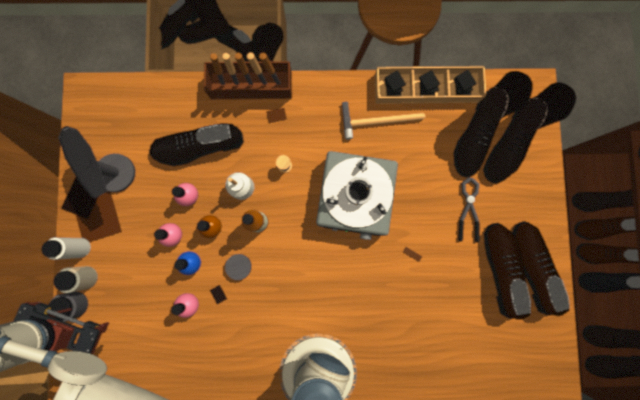

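View pics/side0.png

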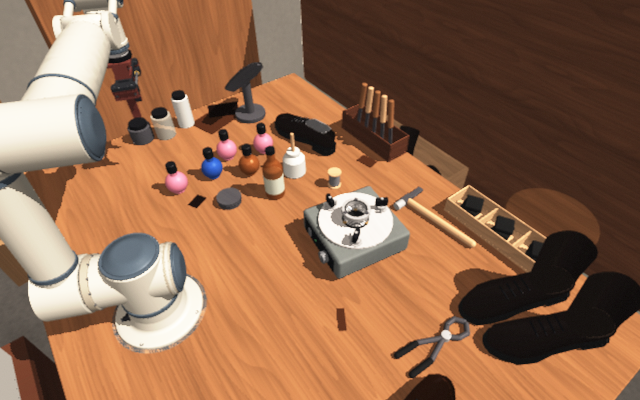

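The pictures show the round amber flask at top (209,226) / side (249,160). The tall amber bottle is at top (256,219) / side (273,175), and the blue (188,263) and pink flasks are look-alikes. The shaker is at top (358,192). I'll enlarge these.

```bash
python3 - <<'E'
from h import *
d=load('top'); crop(d,310,140,410,245,7,'t_sh.png'); crop(d,160,165,310,285,5,'t_fl.png')
s=load('side'); crop(s,295,180,415,280,6,'s_sh.png')
E
```

```text
(no output)
```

View pics/t_sh.png

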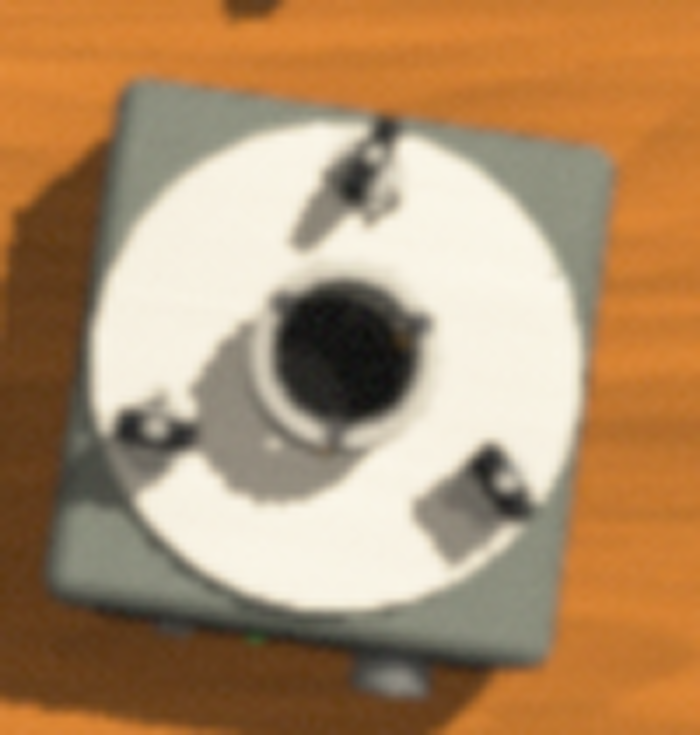

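View pics/t_fl.png

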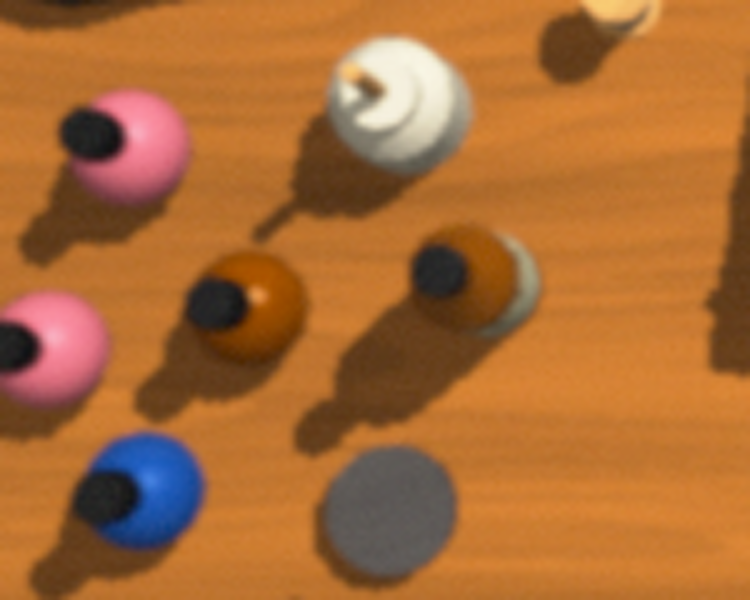

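View pics/s_sh.png

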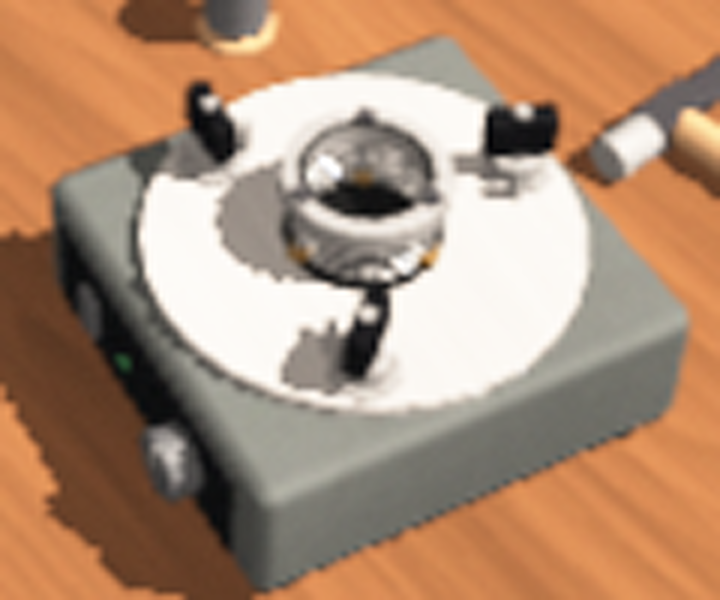

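The amber ball flask is the only amber round one (top (209,226)), so it fits the description. Bolts: a at top (363,165), b at (332,201), c at (381,209). Now to measure.

```bash
cat >> h.py <<'E'
def cloud(d):
    v,u=np.mgrid[0:400,0:640]; f=foc(d); z=d['z_map']
    P=np.stack([(u-d['cx'])/f*z,-(v-d['cy'])/f*z,-z,np.ones_like(z)],-1)@d['world_from_camera'].T
    P=P[...,:3]; P[z==0]=np.nan; return P
E
python3 - <<'E'
from h import *
for n,b,fb in(('top',(305,140,410,245),(160,170,310,290)),('side',(295,180,415,280),(150,120,300,210))):
    d=load(n);P=cloud(d);img=d['img'].astype(int)
    def sub(b): return P[b[1]:b[3],b[0]:b[2]].reshape(-1,3),img[b[1]:b[3],b[0]:b[2]].reshape(-1,3)
    X,C=sub(b)
    print(n,'table z',np.nanmedian(P[300:330,240:280,2]) if n=='top' else np.nanmedian(P[300:330,250:300,2]))
    m=(abs(X[:,2]-96)<6)&(C.min(1)>190)
    Q=X[m][:,:2].astype(np.float32); (c,rr)=cv2.minEnclosingCircle(Q); print('flange',c,rr,'z',np.median(X[m][:,2]),m.sum())
    m=(X[:,2]>82)&(X[:,2]<102); print('box',cv2.minAreaRect(X[m][:,:2].astype(np.float32)))
    # ring
    c=np.array(c);rad=np.hypot(*(X[:,:2]-c).T)
    m=(X[:,2]>130)&(rad<48);print('ring',np.median(X[m][:,2]),cv2.minEnclosingCircle(X[m][:,:2].astype(np.float32)),m.sum())
    m=(X[:,2]>122)&(rad>55)
    W=X[m]; ang=np.degrees(np.arctan2(W[:,1]-c[1],W[:,0]-c[0]))
    for lo,hi in((-40,40),(60,150),(-150,-60)):
        k=(ang>lo)&(ang<hi); w=W[k]; print('bolt',k.sum(),np.median(w[:,2]),w[:,:2].mean(0),cv2.minAreaRect(w[:,:2].astype(np.float32)))
    X,C=sub(fb); 
    m=(X[:,2]>100)&(X[:,2]<125)
    k,lab,st,cen=cv2.connectedComponentsWithStats(m.reshape(fb[3]-fb[1],-1).astype(np.uint8))
    for i in range(1,k):
        w=X[lab.ravel()==i]
        if len(w)>12: print('cap',cen[i]+fb[:2],len(w),np.median(w[:,2]),cv2.minEnclosingCircle(w[w[:,2]>108][:,:2].astype(np.float32)) if (w[:,2]>108).sum()>3 else '')
E
```

```text
top table z -1.1290718580157773
flange (537.8858642578125, -125.27497100830078) 100.80379486083984 z 94.85606983703713 2294
box ((536.8397216796875, -125.58707427978516), (212.0904083251953, 222.29058837890625), 80.52279663085938)
ring 135.2809156499942 ((537.021484375, -125.4885482788086), 38.77762222290039) 310
bolt 51 132.1862128812595 [ 616.96649031 -138.94457142] ((618.0936889648438, -139.547607421875), (11.38897705078125, 33.884769439697266), 62.31674575805664)
bolt 53 132.32156252390314 [508.25239541 -48.9046926 ] ((508.49462890625, -49.106483459472656), (33.475502014160156, 11.56627082824707), 76.99974060058594)
bolt 57 132.402814648329 [ 484.56012561 -188.14897154] ((484.809326171875, -188.38546752929688), (32.93365478515625, 12.155632019042969), 28.81992530822754)
cap [177.35576923 191.35576923] 104 111.37841178585256 ((545.9182739257812, 389.4930419921875), 15.572714805603027)
cap [254.9205298 220.8013245] 151 118.38594991157333 ((459.39581298828125, 176.26649475097656), 30.512596130371094)
cap [202.41414141 225.44444444] 99 111.33931786757239 ((447.18438720703125, 318.071
[... 1147 characters left out ...]
.623619079589844)
cap [222.01612903 132.30645161] 62 110.80550898239187 ((420.05718994140625, 434.9780578613281), 16.401731491088867)
cap [245.38028169 146.98591549] 71 111.36323894356167 ((444.8492126464844, 318.0494384765625), 15.854092597961426)
cap [291.69565217 145.        ] 23 116.1424450343793 ((564.2535400390625, 228.26483154296875), 7.13704252243042)
cap [206.38888889 150.66666667] 72 111.18624604144316 ((336.9633483886719, 378.0592041015625), 15.973194122314453)
cap [169.65   164.9125] 80 111.5100331148929 ((214.8813018798828, 384.52545166015625), 16.404518127441406)
cap [271.93975904 170.80120482] 166 115.49980508543672 ((455.5538330078125, 174.81564331054688), 30.174049377441406)
```

```bash
cat >> h.py <<'E'
def plan(x,y,z,yawdeg,cur=None):
    s=status.read_state(); p=s['position']; yaw=s['tcp_rot'][2] if cur is None else cur
    dw=np.array([x,y,z])-p; c,sn=np.cos(yaw),np.sin(yaw)
    t=np.array([dw[0]*c+dw[1]*sn, dw[0]*sn-dw[1]*c, -dw[2]])/1000
    roll=(np.degrees(yaw)-yawdeg+180)%360-180
    print('t',round(s['time'],2),'pos',p.round(1),'rot',np.degrees(s['tcp_rot']).round(2),'w',round(s['gripper_width'],3),'F',s['ft_force'].round(1),'T',s['torque'].round(2),'q',s['qpos'].round(2))
    print('tool shift m',t.round(4),'len',np.linalg.norm(t).round(4),'roll deg',roll.round(2),'rad',np.radians(roll).round(4))
E
python3 -c "
from h import *
plan(616.5,-139.3,258,152.3)"
```

```text
t 0.1 pos [214.5 560.1 218.3] rot [-1.7990e+02 -1.0000e-02  1.5904e+02] w 1.002 F [ 0.2 -0.1  0.3] T [0.01 0.05 0.02] q [ 1.15  0.09  1.23 -0.    1.82 -0.06]
tool shift m [-0.6255 -0.5093 -0.0397] len 0.8076 roll deg 6.74 rad 0.1176
```

>>> {"method": "apply_moves", "body": {"targets": [[[0,0,-0.02],0],[[0,0,-0.02],0],[[-0.0298,-0.0243,0],0],[[-0.0298,-0.0243,0],0],[[-0.0298,-0.0243,0],0],[[-0.0298,-0.0243,0],0],[[-0.0298,-0.0243,0],0],[[-0.0298,-0.0243,0],0],[[-0.0298,-0.0243,0],0],[[-0.0298,-0.0243,0],0]], "gripper": 140, "grip_force": 20}}

```text
time: 0.93
position: [368.1, 291.7, 259.0]
tcp_rot: [-3.141, -0.0, 2.776]
ft_force: [0.7, 0.2, 0.5]
gripper_width: 0.454
```

>>> {"method": "apply_moves", "body": {"targets": [[[-0.0298,-0.0243,0],0],[[-0.0298,-0.0243,0],0],[[-0.0298,-0.0243,0],0],[[-0.0298,-0.0243,0],0],[[-0.0298,-0.0243,0],0],[[-0.0298,-0.0243,0],0],[[-0.0298,-0.0243,0],0],[[-0.0298,-0.0243,0],0],[[-0.0298,-0.0243,0],0],[[-0.0298,-0.0243,0],0]]}}

```text
time: 1.77
position: [559.6, -41.9, 258.9]
tcp_rot: [-3.142, -0.001, 2.776]
ft_force: [0.7, -0.1, 1.1]
gripper_width: 0.454
```

>>> {"method": "apply_moves", "body": {"targets": [[[-0.0298,-0.0243,0],0],[[-0.0298,-0.0243,0],0],[[-0.0298,-0.0243,0],0],[[0,0,0.02],0.118],[[0,0,0.03],0],[[0,0,0],0]]}}

```text
time: 2.27
position: [614.5, -140.4, 200.8]
tcp_rot: [-3.139, -0.012, 2.656]
ft_force: [-1.7, 0.4, -2.3]
gripper_width: 0.454
```

```bash
python3 -c "
from h import *
plan(616.5,-139.3,140,152.3)
d=snap('top','t1.png'); s=snap('side','s1.png')
crop(d,300,120,420,240,6,'t1c.png');crop(s,290,120,440,270,5,'s1c.png')"
```

```text
t 2.27 pos [ 614.5 -140.4  200.8] rot [-179.86   -0.7   152.2 ] w 0.454 F [-1.7  0.4 -2.3] T [0.01 0.05 0.02] q [-0.28  0.18  1.16  0.    1.81 -1.36]
tool shift m [-0.0013  0.0019  0.0608] len 0.0608 roll deg -0.1 rad -0.0017
```

View pics/t1c.png

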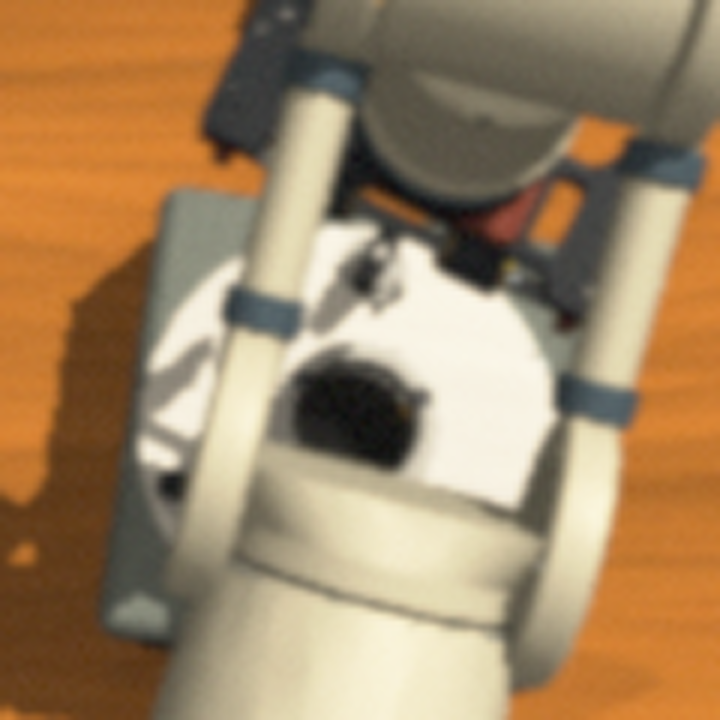

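View pics/s1c.png

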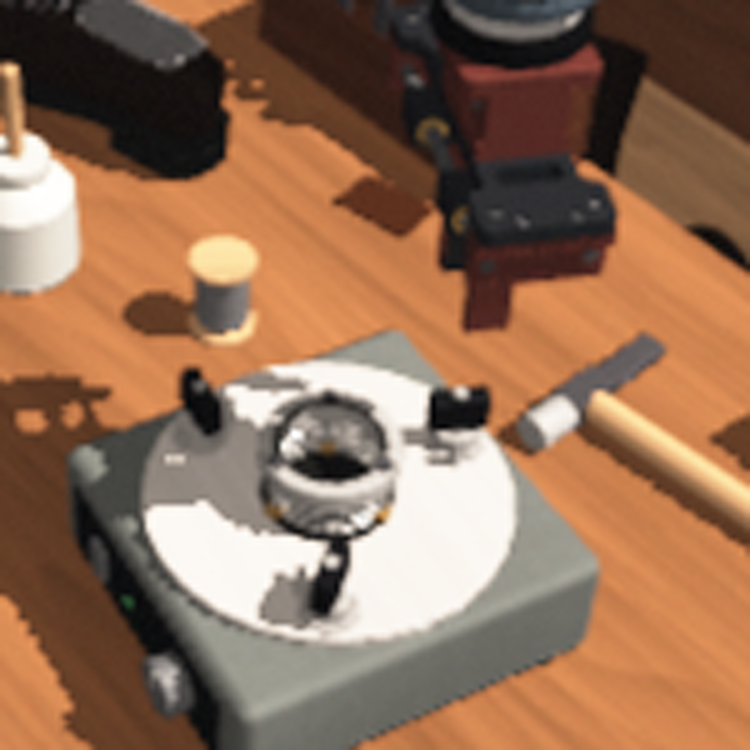

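```bash
python3 -c "
from h import *
plan(616.5,-139.3,140,152.3)"
```

```text
t 2.37 pos [ 615.6 -139.8  207.7] rot [-179.95   -0.24  152.32] w 0.45 F [ 0.3 -0.   0.6] T [-0.03 -0.01  0.03] q [-0.28  0.18  1.16  0.    1.81 -1.36]
tool shift m [-0.0005  0.0008  0.0677] len 0.0677 roll deg 0.02 rad 0.0003
```

```bash
python3 -c "
from h import *
d=load('side')
for o in(-20,0,20,27):
  a=np.radians(152.3-90); p=np.array([615.6+o*np.cos(a),-139.8+o*np.sin(a),183.]); u,v=proj(d,p); print(o,((u-290)*5,(v-120)*5))
u=290+487/5;v=120+315/5; print(p3(d,u,v))
P=cloud(d); m=(P[...,2]>178)&(P[...,2]<205)&(np.hypot(P[...,0]-616,P[...,1]+140)<60); print(m.sum(),P[m].min(0),P[m].max(0),P[m].mean(0))
"
```

```text
-20 (np.float64(476.99737623914416), np.float64(352.8994371385777))
0 (np.float64(467.0339954155435), np.float64(326.9100202833616))
20 (np.float64(457.32012609784164), np.float64(301.57145263804523))
27 (np.float64(453.97749195920767), np.float64(292.85221229568447))
[ 601.8793383  -164.61914146  217.88057455]Traceback (most recent call last):
  File "<string>", line 7, in <module>
    P=cloud(d); m=(P[...,2]>178)&(P[...,2]<205)&(np.hypot(P[...,0]-616,P[...,1]+140)<60); print(m.sum(),P[m].min(0),P[m].max(0),P[m].mean(0))
                                                                                                        ~~~~~~~~^^^
    return umr_minimum(a, axis, None, out, keepdims, initial, where)
ValueError: zero-size array to reduction operation minimum which has no identity
```

```bash
python3 -c "
from h import *
s=snap('side','s2.png');plan(616.5,-139.3,140,152.3)
P=cloud(s)
m=(P[...,2]>150)&(P[...,2]<300)&(np.hypot(P[...,0]-616,P[...,1]+140)<90)
print(m.sum()); Q=P[m]; print(Q[:,2].min()); 
v,u=np.where(m); k=np.argsort(Q[:,2])[:12]
for i in k: print(u[i],v[i],Q[i].round(1),s['img'][v[i],u[i]])
crop(s,340,120,440,220,8,'s2c.png')
"
```

```text
t 2.42 pos [ 616.3 -139.8  210.1] rot [-1.8000e+02 -1.0000e-02  1.5234e+02] w 0.449 F [ 0.2 -0.   0.9] T [-0.04  0.    0.02] q [-0.28  0.18  1.15  0.    1.81 -1.36]
tool shift m [0.0001 0.0005 0.0701] len 0.0701 roll deg 0.04 rad 0.0006
230
209.0411762550916
382 184 [ 595.6 -152.6  209. ] [168 103  64]
387 184 [ 603.7 -162.1  211.5] [114  63  44]
388 184 [ 605.7 -163.7  211.6] [118  65  45]
377 171 [ 616.5 -110.   212.2] [160  98  62]
382 171 [ 626.9 -118.   212.2] [29 26 26]
378 172 [ 615.7 -114.8  212.5] [121  72  49]
381 172 [ 621.9 -119.6  212.5] [45 36 31]
382 172 [ 623.9 -121.2  212.6] [61 41 33]
385 184 [ 598.2 -160.4  213.3] [88 43 36]
380 172 [ 619.1 -118.6  213.4] [27 26 26]
390 183 [ 610.7 -165.4  213.5] [83 39 36]
379 172 [ 616.9 -117.2  213.5] [63 42 34]
```

View pics/s2c.png

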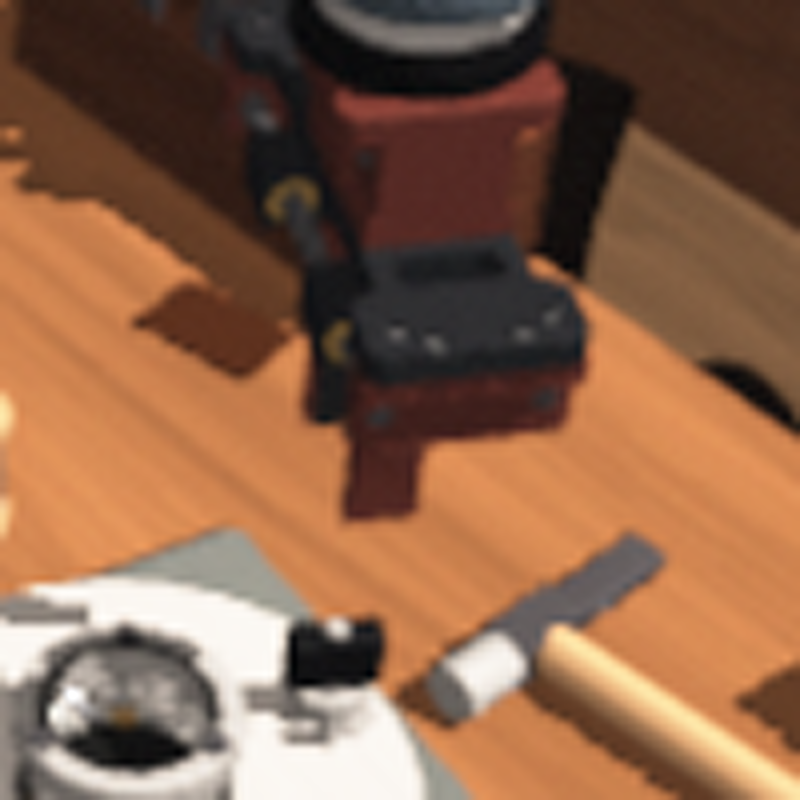

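The side crop shows gripper tips at about (387,185), which puts them at z≈209 where I expected 188 (x and y agree). I'll go down to TCP z=140, which is safe either way, and check again.

>>> {"method": "apply_moves", "body": {"targets": [[[0,0,0.02],0],[[0,0,0.02],0],[[0,0,0.02],0],[[0,0,0.01],0],[[0,0,0],0],[[0,0,0],0]]}}

```text
time: 2.92
position: [616.9, -139.8, 141.1]
tcp_rot: [3.141, 0.002, 2.658]
ft_force: [-0.5, -0.3, 0.7]
gripper_width: 0.452
```

```bash
python3 -c "
from h import *
s=snap('side','s3.png');plan(616.5,-139.3,140,152.3)
crop(s,330,120,430,220,8,'s3c.png')
"
```

```text
t 2.97 pos [ 617.2 -140.   141.8] rot [1.7996e+02 1.7000e-01 1.5231e+02] w 0.45 F [-0.   0.3  0.6] T [-0.03 -0.    0.03] q [-0.28  0.17  1.28 -0.    1.69 -1.36]
tool shift m [0.001  0.0003 0.0018] len 0.0021 roll deg 0.01 rad 0.0002
```

View pics/s3c.png

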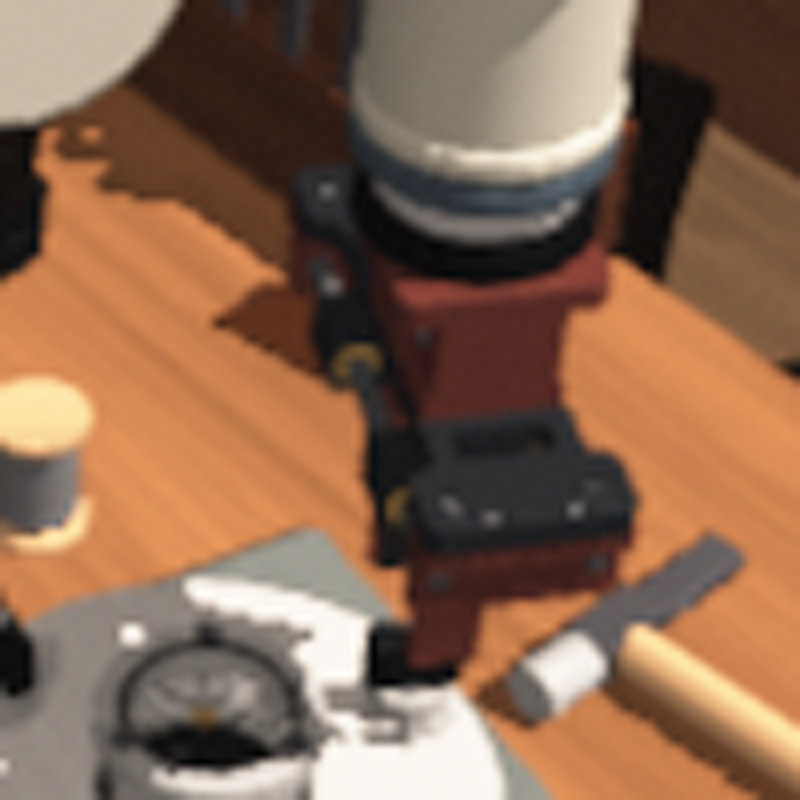

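```bash
python3 -c "
from h import *
s=load('side');P=cloud(s)
for v in range(196,206): print(v,[(u,P[v,u].round(0).tolist(),s['img'][v,u,0]) for u in (383,385,387)])
"
```

```text
196 [(383, [598.0, -160.0, 170.0], np.uint8(78)), (385, [603.0, -162.0, 169.0], np.uint8(77)), (387, [606.0, -166.0, 170.0], np.uint8(74))]
197 [(383, [597.0, -160.0, 167.0], np.uint8(75)), (385, [602.0, -163.0, 166.0], np.uint8(76)), (387, [606.0, -166.0, 166.0], np.uint8(76))]
198 [(383, [596.0, -162.0, 165.0], np.uint8(76)), (385, [602.0, -163.0, 162.0], np.uint8(77)), (387, [608.0, -166.0, 161.0], np.uint8(77))]
199 [(383, [598.0, -161.0, 160.0], np.uint8(78)), (385, [602.0, -164.0, 160.0], np.uint8(78)), (387, [605.0, -168.0, 161.0], np.uint8(79))]
200 [(383, [598.0, -161.0, 156.0], np.uint8(79)), (385, [nan, nan, nan], np.uint8(80)), (387, [610.0, -164.0, 151.0], np.uint8(80))]
201 [(383, [599.0, -161.0, 151.0], np.uint8(80)), (385, [603.0, -164.0, 151.0], np.uint8(83)), (387, [608.0, -167.0, 151.0], np.uint8(82))]
202 [(383, [600.0, -160.0, 146.0], np.uint8(86)), (385, [604.0, -164.0, 147.0], np.uint8(65)), (387, [629.0, -148.0, 118.0], np.uint8(71))]
203 [(383, [618.0, -145.0, 119.0], np.uint8(52)), (385, [621.0, -149.0, 120.0], np.uint8(33)), (387, [716.0, -74.0, -1.0], np.uint8(106))]
204 [(383, [617.0, -146.0, 116.0], np.uint8(16)), (385, [621.0, -149.0, 116.0], np.uint8(18)), (387, [712.0, -78.0, 0.0], np.uint8(124))]
205 [(383, [621.0, -143.0, 108.0], np.uint8(56)), (385, [635.0, -138.0, 94.0], np.uint8(89)), (387, [707.0, -82.0, 3.0], np.uint8(194))]
```

Depth still reads the tips at about z 143. Closing here settles it: a stop at about 12 mm means the pads are on the wing, and closing fully means the tips are above it.

>>> {"method": "apply_moves", "body": {"targets": [[[0.001,0,0.001],0],[[0,0,0],0],[[0,0,0],0],[[0,0,0],0],[[0,0,0],0],[[0,0,0],0]], "gripper": 255, "grip_force": 20}}

```text
time: 3.47
position: [615.6, -139.7, 138.4]
tcp_rot: [-3.142, 0.0, 2.658]
ft_force: [0.0, 0.8, 0.2]
gripper_width: 0.038
```

```bash
python3 -c "
from h import *
s=snap('side','s4.png');plan(616.5,-139.3,140,152.3)
crop(s,330,120,430,220,8,'s4c.png')
"
```

```text
t 3.52 pos [ 615.6 -139.6  138.4] rot [180.     0.   152.28] w 0.01 F [-0.6 -0.2 -0.1] T [-0.09 -0.06  0.03] q [-0.28  0.17  1.28  0.    1.68 -1.36]
tool shift m [-0.0006  0.0007 -0.0016] len 0.0019 roll deg -0.02 rad -0.0003
```

View pics/s4c.png

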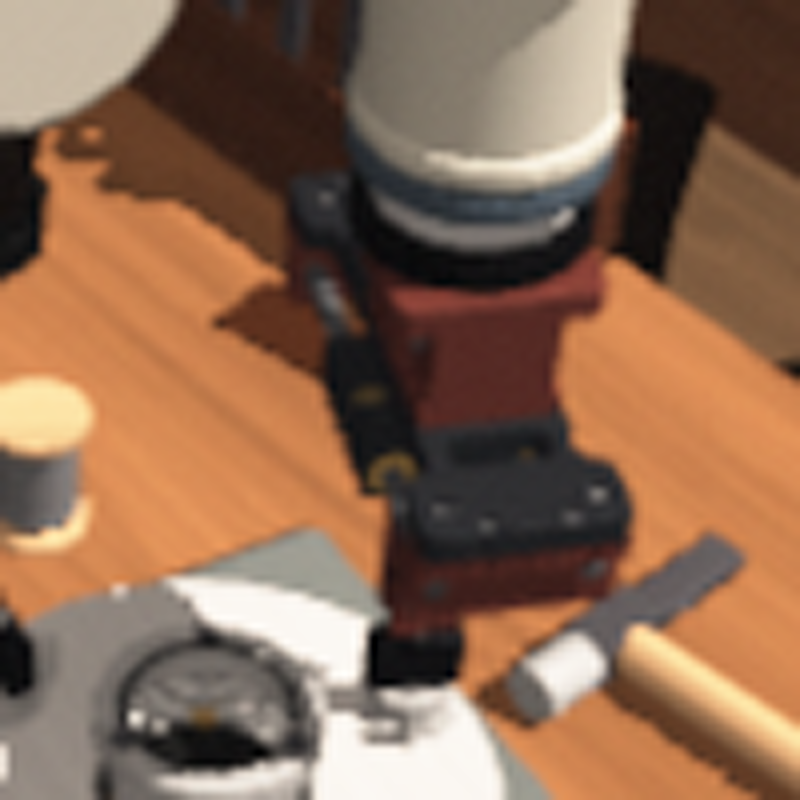

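The gripper shut fully over the wing, so the physical tips are at about the reported z and the reported z reads roughly 21 mm low for the hand. I'll open and go to reported z≈119, which puts the tips at about 119, above the dowel and 15 mm down the wing.

>>> {"method": "apply_moves", "body": {"targets": [[[0,0,-0.004],0],[[0,0,0],0],[[0,0,0],0],[[0,0,0.005],0],[[0,0,0.01],0],[[0,0,0.009],0],[[0,0,0],0],[[0,0,0],0]], "gripper": 150}}

```text
time: 4.18
position: [614.8, -139.4, 116.4]
tcp_rot: [-3.141, -0.003, 2.658]
ft_force: [-0.6, -0.2, 0.8]
gripper_width: 0.411
```

```bash
python3 -c "
from h import *
s=snap('side','s5.png');plan(616.5,-139.3,119,152.3)
crop(s,330,120,430,220,8,'s5c.png')
"
```

```text
t 4.23 pos [ 615.2 -139.5  117.4] rot [-1.7998e+02 -8.0000e-02  1.5228e+02] w 0.414 F [ 1.2 -0.4  0.5] T [-0.08  0.04  0.01] q [-0.28  0.18  1.32 -0.    1.65 -1.36]
tool shift m [-0.001   0.0008 -0.0016] len 0.002 roll deg -0.02 rad -0.0003
```

View pics/s5c.png

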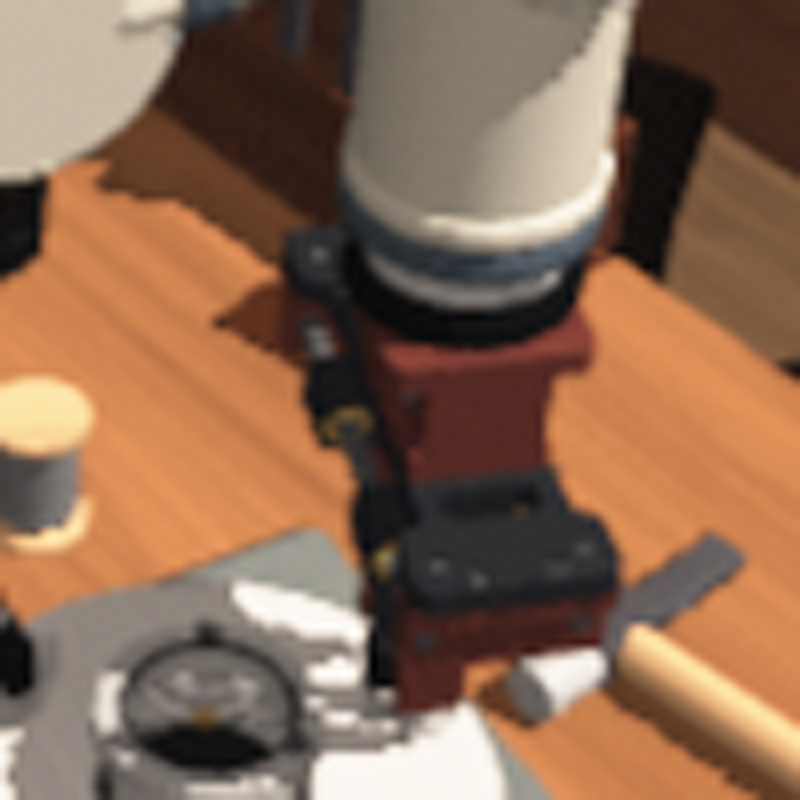

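The picture shows the fingers straddling the wing at about (370,200). Closing.

>>> {"method": "apply_moves", "body": {"targets": [[[-0.001,0.0005,0],0],[[0,0,0],0],[[0,0,0],0],[[0,0,0],0],[[0,0,0],0]], "gripper": 255, "grip_force": 25}}

```text
time: 4.65
position: [616.9, -139.8, 118.8]
tcp_rot: [-3.142, 0.001, 2.658]
ft_force: [0.4, -0.4, 0.8]
gripper_width: 0.131
```

```bash
python3 -c "
from h import *
plan(616.5,-139.3,119,80.4)
"
```

```text
t 4.65 pos [ 616.9 -139.8  118.8] rot [-1.8000e+02  4.0000e-02  1.5228e+02] w 0.131 F [ 0.4 -0.4  0.8] T [-0.09  0.05  0.06] q [-0.28  0.18  1.31 -0.    1.65 -1.36]
tool shift m [ 0.0005  0.0002 -0.0002] len 0.0006 roll deg 71.88 rad 1.2545
```

Gripped at 11.5 mm with almost no side force. Turning clockwise.

>>> {"method": "apply_moves", "body": {"targets": [[[0,0,0],0.06],[[0,0,0],0.11],[[0,0,0],0.11],[[0,0,0],0.11],[[0,0,0],0.11],[[0,0,0],0.11],[[0,0,0],0.11],[[0,0,0],0.11],[[0,0,0],0.11],[[0,0,0],0.11]]}}

```text
time: 5.48
position: [616.7, -139.9, 118.8]
tcp_rot: [3.141, 0.001, 1.602]
ft_force: [-0.7, -0.5, 1.2]
gripper_width: 0.135
```

```bash
python3 -c "
from h import *
plan(616.5,-139.3,119,80.4)
"
```

```text
t 5.48 pos [ 616.7 -139.9  118.8] rot [1.7999e+02 3.0000e-02 9.1800e+01] w 0.135 F [-0.7 -0.5  1.2] T [-0.2   0.2   0.09] q [-0.28  0.18  1.31 -0.    1.65 -0.31]
tool shift m [ 0.0006 -0.0001 -0.0002] len 0.0007 roll deg 11.4 rad 0.199
```

>>> {"method": "apply_moves", "body": {"targets": [[[0,0,0],0.1],[[0,0,0],0.08],[[0,0,0],0.04],[[0,0,0],0.03],[[0,0,0],0],[[0,0,0],0]]}}

```text
time: 5.98
position: [616.6, -139.8, 118.8]
tcp_rot: [3.141, 0.001, 1.359]
ft_force: [-1.1, -1.2, 2.8]
gripper_width: 0.132
```

```bash
python3 -c "
from h import *
plan(616.5,-139.3,119,80.4)
"
```

```text
t 5.98 pos [ 616.6 -139.8  118.8] rot [1.7999e+02 3.0000e-02 7.7880e+01] w 0.132 F [-1.1 -1.2  2.8] T [-0.3   0.39  0.6 ] q [-0.28  0.18  1.31 -0.    1.65 -0.06]
tool shift m [ 0.0005 -0.0003 -0.0002] len 0.0006 roll deg -2.52 rad -0.044
```

Torque jumped to 0.6 N m at 77.9°, so bolt a is on its end stop. Release and lift.

>>> {"method": "apply_moves", "body": {"targets": [[[0,0,0],0],[[0,0,0],0],[[0,0,0],0],[[0,0,-0.015],0],[[0,0,-0.02],0],[[0,0,-0.015],0],[[0,0,0],0]], "gripper": 150}}

```text
time: 6.57
position: [618.1, -139.9, 172.4]
tcp_rot: [3.135, 0.0, 1.358]
ft_force: [0.7, -0.1, 0.8]
gripper_width: 0.411
```

```bash
python3 -c "
from h import *
plan(507.6,-49,169,77)
"
```

```text
t 6.57 pos [ 618.1 -139.9  172.4] rot [1.7965e+02 1.0000e-02 7.7800e+01] w 0.411 F [ 0.7 -0.1  0.8] T [-0.05  0.06  0.01] q [-0.28  0.17  1.23  0.    1.74 -0.06]
tool shift m [ 0.0655 -0.1272  0.0034] len 0.1431 roll deg 0.8 rad 0.014
```

>>> {"method": "apply_moves", "body": {"targets": [[[0.0164,-0.0315,0],0],[[0.0164,-0.0315,0],0],[[0.0164,-0.0315,0],0],[[0.0164,-0.0315,0],0.014],[[0,0,0],0],[[0,0,0],0],[[0,0,0],0]]}}

```text
time: 7.15
position: [507.8, -49.0, 168.0]
tcp_rot: [3.141, 0.0, 1.344]
ft_force: [0.0, -0.9, -0.1]
gripper_width: 0.416
```

```bash
python3 -c "
from h import *
d=snap('top','t6.png'); s=snap('side','s6.png')
plan(507.4,-48.9,119,77)
crop(s,290,120,440,270,5,'s6c.png');crop(d,300,120,420,240,6,'t6c.png')
"
```

```text
t 7.25 pos [508.1 -49.5 168. ] rot [-1.7999e+02  1.0000e-02  7.6960e+01] w 0.412 F [0.6 0.  0.7] T [-0.09  0.08  0.  ] q [-0.16 -0.15  1.56 -0.    1.73  0.06]
tool shift m [ 0.0004 -0.0009  0.049 ] len 0.049 roll deg -0.04 rad -0.0006
```

View pics/s6c.png

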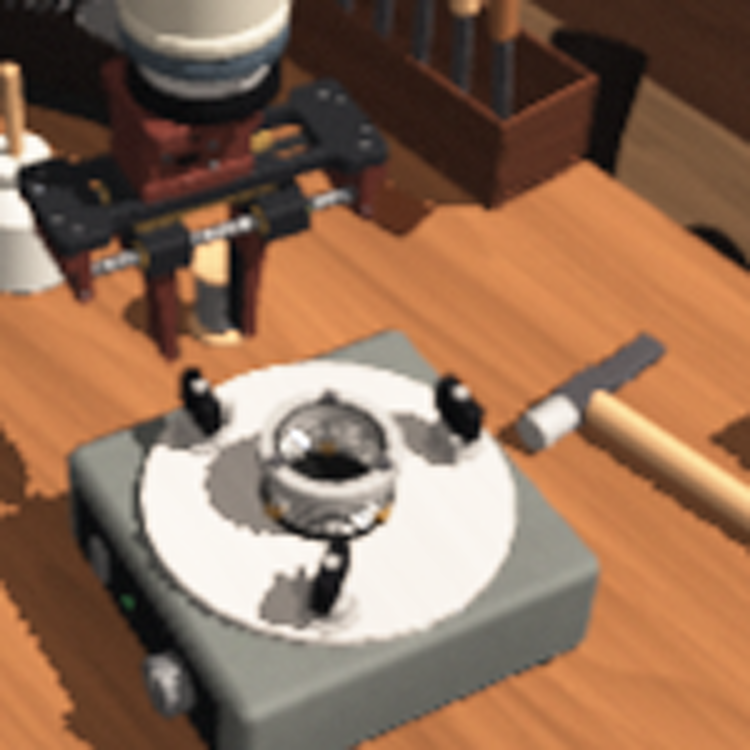

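View pics/t6c.png

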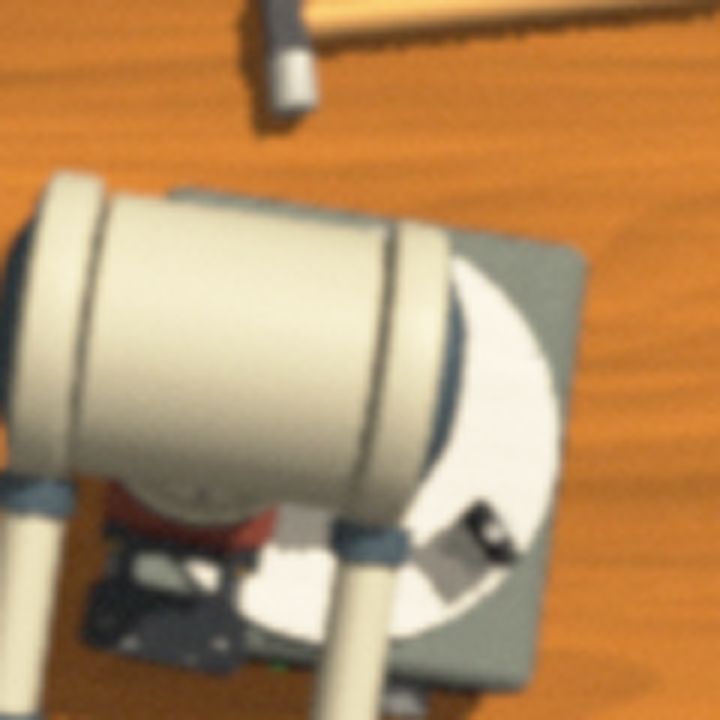

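The side picture shows bolt a standing square to its radius at crop (460,408), with the hand above bolt b. Descend and grip.

>>> {"method": "apply_moves", "body": {"targets": [[[0.0004,-0.0007,0.015],0],[[0,0,0.02],0],[[0,0,0.013],0],[[0,0,0],0],[[0,0,0],0]]}}

```text
time: 7.67
position: [506.6, -48.7, 119.3]
tcp_rot: [-3.139, 0.0, 1.343]
ft_force: [0.2, 1.1, 0.3]
gripper_width: 0.411
```

>>> {"method": "apply_moves", "body": {"targets": [[[0,0,0],0],[[0,0,0],0],[[0,0,0],0],[[0,0,0],0],[[0,0,0],0]], "gripper": 255}}

```text
time: 8.08
position: [507.4, -48.4, 121.3]
tcp_rot: [3.14, -0.0, 1.344]
ft_force: [0.5, -1.0, 1.2]
gripper_width: 0.139
```

```bash
python3 -c "
from h import *
plan(507.4,-48.9,119,20.4)
"
```

```text
t 8.08 pos [507.4 -48.4 121.3] rot [ 1.7988e+02 -1.0000e-02  7.7000e+01] w 0.139 F [ 0.5 -1.   1.2] T [-0.13 -0.06  0.03] q [-0.16 -0.15  1.64 -0.    1.65  0.07]
tool shift m [-0.0005  0.0001  0.0023] len 0.0023 roll deg 56.6 rad 0.9878
```

>>> {"method": "apply_moves", "body": {"targets": [[[0,0,0.001],0.06],[[0,0,0],0.11],[[0,0,0],0.11],[[0,0,0],0.11],[[0,0,0],0.11],[[0,0,0],0.11],[[0,0,0],0.11],[[0,0,0],0.11],[[0,0,0],0.09],[[0,0,0],0.05]]}}

```text
time: 8.92
position: [507.8, -48.7, 121.2]
tcp_rot: [3.139, -0.003, 0.369]
ft_force: [0.4, -1.3, 4.2]
gripper_width: 0.133
```

>>> {"method": "apply_moves", "body": {"targets": [[[0,0,0],0.04],[[0,0,0],0.02],[[0,0,0],0],[[0,0,0],0]]}}

```text
time: 9.25
position: [507.9, -48.8, 121.2]
tcp_rot: [3.139, -0.003, 0.315]
ft_force: [0.5, -1.7, 5.2]
gripper_width: 0.138
```

```bash
python3 -c "
from h import *
plan(507.4,-48.9,119,20.4)
"
```

```text
t 9.25 pos [507.9 -48.8 121.2] rot [179.86  -0.18  18.03] w 0.138 F [ 0.5 -1.7  5.2] T [-0.31  0.08  0.52] q [-0.16 -0.15  1.64 -0.    1.65  1.09]
tool shift m [-0.0005 -0.      0.0022] len 0.0023 roll deg -2.37 rad -0.0414
```

Bolt b is at its stop (0.52 N m, yaw 18.0°). Release, lift, and go to c.

>>> {"method": "apply_moves", "body": {"targets": [[[0,0,0],0],[[0,0,0],0],[[0,0,0],0],[[0,0,-0.015],0],[[0,0,-0.02],0],[[0,0,-0.015],0],[[0,0,0],0],[[0,0,0],0]], "gripper": 150}}

```text
time: 9.92
position: [507.1, -48.3, 169.5]
tcp_rot: [3.141, -0.001, 0.314]
ft_force: [-0.4, -0.1, -0.7]
gripper_width: 0.413
```

```bash
python3 -c "
from h import *
plan(483.9,-188.6,169,28.8)
"
```

```text
t 9.92 pos [507.1 -48.3 169.5] rot [ 1.7998e+02 -5.0000e-02  1.7980e+01] w 0.413 F [-0.4 -0.1 -0.7] T [ 0.02  0.16 -0.03] q [-0.16 -0.16  1.56  0.    1.74  1.1 ]
tool shift m [-0.0654  0.1263  0.0005] len 0.1422 roll deg -10.82 rad -0.1888
```

>>> {"method": "apply_moves", "body": {"targets": [[[-0.0164,0.0316,0],0],[[-0.0164,0.0316,0],0],[[-0.0164,0.0316,0],0],[[-0.0164,0.0316,0],0],[[0,0,0],-0.095],[[0,0,0],-0.094],[[0,0,0],0],[[0,0,0],0]]}}

```text
time: 10.58
position: [482.9, -188.6, 167.7]
tcp_rot: [-3.14, 0.001, 0.5]
ft_force: [0.8, 0.4, -0.2]
gripper_width: 0.414
```

```bash
python3 -c "
from h import *
plan(483.9,-188.6,119,28.8)
"
```

```text
t 10.58 pos [ 482.9 -188.6  167.7] rot [-1.7988e+02  8.0000e-02  2.8640e+01] w 0.414 F [ 0.8  0.4 -0.2] T [-0.06  0.14 -0.03] q [-0.44 -0.13  1.54  0.    1.73  0.63]
tool shift m [0.0009 0.0005 0.0487] len 0.0487 roll deg -0.16 rad -0.0028
```

>>> {"method": "apply_moves", "body": {"targets": [[[0.0005,0.0003,0.015],0],[[0,0,0.02],0],[[0,0,0.013],0],[[0,0,0],0],[[0,0,0],0]]}}

```text
time: 11.0
position: [483.5, -188.2, 120.2]
tcp_rot: [-3.14, 0.001, 0.502]
ft_force: [0.2, -0.0, 0.9]
gripper_width: 0.408
```

>>> {"method": "apply_moves", "body": {"targets": [[[0,0,0],0],[[0,0,0],0],[[0,0,0],0],[[0,0,0],0],[[0,0,0],0]], "gripper": 255}}

```text
time: 11.42
position: [484.3, -188.6, 122.3]
tcp_rot: [3.141, -0.001, 0.503]
ft_force: [-1.0, 1.7, 4.1]
gripper_width: 0.133
```

```bash
python3 -c "
from h import *
plan(483.9,-188.6,119,-39.6)
"
```

```text
t 11.42 pos [ 484.3 -188.6  122.3] rot [ 1.7998e+02 -5.0000e-02  2.8810e+01] w 0.133 F [-1.   1.7  4.1] T [ 0.35  0.32 -0.03] q [-0.44 -0.12  1.62  0.    1.65  0.63]
tool shift m [-0.0003 -0.0002  0.0033] len 0.0033 roll deg 68.41 rad 1.194
```

>>> {"method": "apply_moves", "body": {"targets": [[[0,0,0],0.06],[[0,0,0],0.11],[[0,0,0],0.12],[[0,0,0],0.12],[[0,0,0],0.12],[[0,0,0],0.12],[[0,0,0],0.12],[[0,0,0],0.12],[[0,0,0],0.12],[[0,0,0],0.11]]}}

```text
time: 12.25
position: [484.2, -189.5, 122.3]
tcp_rot: [3.141, -0.002, -0.624]
ft_force: [-0.4, -1.8, 2.8]
gripper_width: 0.135
```

>>> {"method": "apply_moves", "body": {"targets": [[[0,0,0],0.06],[[0,0,0],0.04],[[0,0,0],0.02],[[0,0,0],0],[[0,0,0],0]]}}

```text
time: 12.67
position: [484.2, -189.5, 122.3]
tcp_rot: [3.141, -0.002, -0.736]
ft_force: [-2.4, -3.1, 5.2]
gripper_width: 0.138
```

```bash
python3 -c "
from h import *
plan(483.9,-188.6,119,-39.6)
"
```

```text
t 12.67 pos [ 484.2 -189.5  122.3] rot [ 1.7997e+02 -1.1000e-01 -4.2190e+01] w 0.138 F [-2.4 -3.1  5.2] T [-0.47  0.54  0.3 ] q [-0.44 -0.12  1.62 -0.    1.65  1.87]
tool shift m [-0.0008 -0.0005  0.0033] len 0.0034 roll deg -2.59 rad -0.0452
```

>>> {"method": "apply_moves", "body": {"targets": [[[0,0,0],0.03],[[0,0,0],0.0],[[0,0,0],0]]}}

```text
time: 12.92
position: [484.2, -189.5, 122.3]
tcp_rot: [3.141, -0.002, -0.766]
ft_force: [-2.0, -3.6, 5.8]
gripper_width: 0.139
```

```bash
python3 -c "
from h import *
plan(483.9,-188.6,119,-39.6)
"
```

```text
t 12.92 pos [ 484.2 -189.5  122.3] rot [ 1.7997e+02 -1.1000e-01 -4.3900e+01] w 0.139 F [-2.  -3.6  5.8] T [-0.49  0.54  0.45] q [-0.44 -0.12  1.62 -0.    1.65  1.9 ]
tool shift m [-0.0008 -0.0004  0.0033] len 0.0034 roll deg -4.3 rad -0.075
```

Torque is still rising (0.45), so bolt c is at its stop. Release, lift and look at all three.

>>> {"method": "apply_moves", "body": {"targets": [[[0,0,0],0],[[0,0,0],0],[[0,0,0],0],[[0,0,-0.02],0],[[0,0,-0.03],0],[[0,0,-0.03],0],[[0,0,-0.03],0]], "gripper": 150}}

```text
time: 13.5
position: [483.8, -188.3, 231.7]
tcp_rot: [3.142, 0.002, -0.767]
ft_force: [0.2, -0.8, 0.5]
gripper_width: 0.412
```

```bash
python3 -c "
from h import *
plan(446,318.3,230,80)
"
```

```text
t 13.5 pos [ 483.8 -188.3  231.7] rot [ 1.800e+02  1.100e-01 -4.392e+01] w 0.412 F [ 0.2 -0.8  0.5] T [ 0.01  0.14 -0.03] q [-0.44 -0.12  1.42  0.    1.85  1.9 ]
tool shift m [-0.3786 -0.3387  0.0017] len 0.508 roll deg -123.92 rad -2.1629
```

>>> {"method": "apply_moves", "body": {"targets": [[[-0.0291,-0.026,0],0],[[-0.0291,-0.026,0],0],[[-0.0291,-0.026,0],0],[[-0.0291,-0.026,0],0],[[-0.0291,-0.026,0],0],[[-0.0291,-0.026,0],0],[[-0.0291,-0.026,0],0],[[-0.0291,-0.026,0],0],[[-0.0291,-0.026,0],0],[[-0.0291,-0.026,0],0]], "gripper": 90}}

```text
time: 14.33
position: [457.3, 193.2, 230.9]
tcp_rot: [-3.139, 0.007, -0.747]
ft_force: [-0.2, -0.4, 0.3]
gripper_width: 0.65
```

>>> {"method": "apply_moves", "body": {"targets": [[[-0.0291,-0.026,0],0],[[-0.0291,-0.026,0],0],[[-0.0291,-0.026,0],0],[[0,0,0],-0.12],[[0,0,0],-0.12],[[0,0,0],-0.12],[[0,0,0],-0.12],[[0,0,0],-0.12],[[0,0,0],-0.12],[[0,0,0],-0.12]]}}

```text
time: 15.17
position: [466.9, 249.3, 230.8]
tcp_rot: [-3.104, 0.008, 0.184]
ft_force: [0.0, 0.3, -0.1]
gripper_width: 0.646
```

>>> {"method": "apply_moves", "body": {"targets": [[[0,0,0],-0.12],[[0,0,0],-0.12],[[0,0,0],-0.12],[[0,0,0],-0.12],[[0,0,0],-0.12],[[0,0,0],-0.12],[[0,0,0],-0.12],[[0,0,0],-0.12],[[0,0,0],-0.12],[[0,0,0],-0.12]]}}

```text
time: 16.0
position: [466.9, 249.3, 230.8]
tcp_rot: [-3.121, -0.032, 1.383]
ft_force: [0.3, 0.0, 0.7]
gripper_width: 0.647
```

```bash
python3 -c "
from h import *
d=snap('top','t7.png'); s=snap('side','s7.png')
plan(446,318.3,105,80)
crop(d,310,140,410,245,7,'t7c.png')
P=cloud(d); b=(305,140,410,245); X=P[b[1]:b[3],b[0]:b[2]].reshape(-1,3); c=np.array([537.,-125.5])
rad=np.hypot(*(X[:,:2]-c).T); m=(X[:,2]>122)&(X[:,2]<145)&(rad>55)&(rad<115); W=X[m]; ang=np.degrees(np.arctan2(W[:,1]-c[1],W[:,0]-c[0]))
for lo,hi in((-40,40),(60,150),(-150,-60)):
  w=W[(ang>lo)&(ang<hi)]
  if len(w)>5: print(len(w),cv2.minAreaRect(w[:,:2].astype(np.float32)))
m=(X[:,2]>130)&(rad<48);print('ring',np.median(X[m][:,2]))
"
```

```text
t 16.1 pos [466.9 249.3 230.9] rot [-178.81   -1.85   78.99] w 0.648 F [ 0.6  0.  -0.3] T [-0.1   0.01 -0.05] q [ 0.4  -0.1   1.4   0.04  1.84  0.6 ]
tool shift m [ 0.0638 -0.0337  0.1259] len 0.1451 roll deg -1.01 rad -0.0177
57 ((617.8544921875, -139.63470458984375), (33.758033752441406, 11.384763717651367), 78.65605926513672)
52 ((508.45220947265625, -49.03432846069336), (32.91322326660156, 11.791841506958008), 20.090375900268555)
56 ((484.9216613769531, -188.68133544921875), (11.97524642944336, 33.870941162109375), 51.408756256103516)
ring 134.81708190697793
```

View pics/t7c.png

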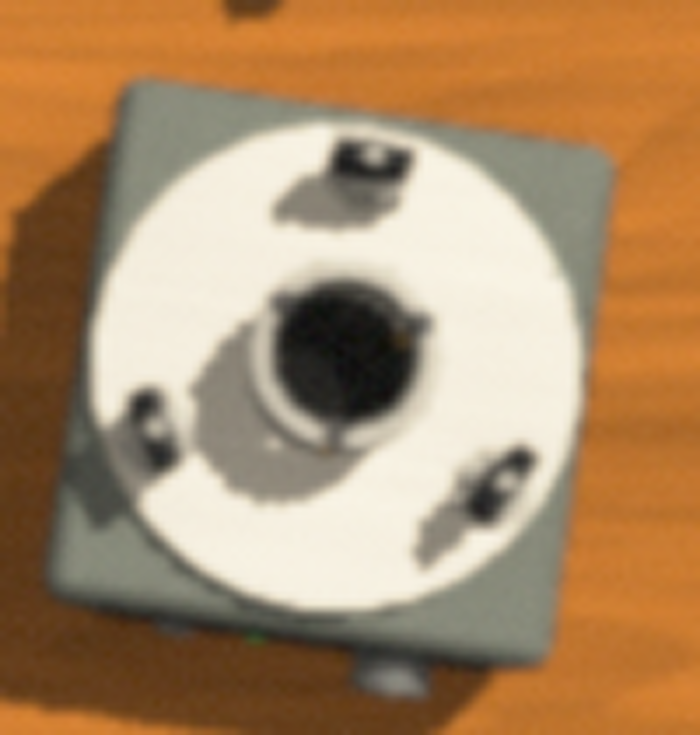

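View pics/s7.png

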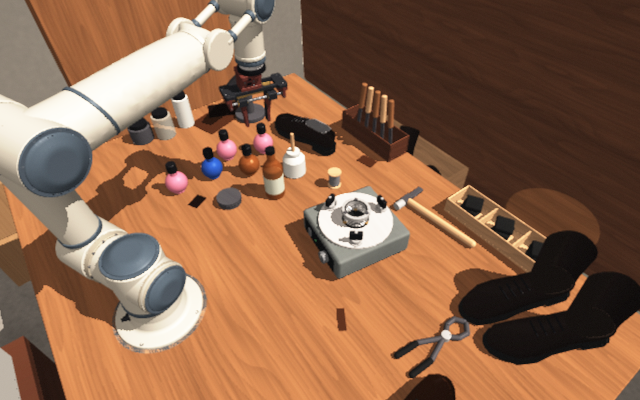

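The top crop shows all three wings square to their radii: a at 78.7°, b at 20.1° and c at -38.6°, against expected 80.4, 20.4 and -39.6, so all are locked. The ring is still up. The traverse was cut short because joint 6 was near its limit, leaving about 2° of tilt. Continuing to the flask.

>>> {"method": "apply_moves", "body": {"targets": [[[0.032,-0.017,0],0],[[0.032,-0.017,0],-0.018],[[0,0,0.02],0],[[0,0,0.02],0],[[0,0,0.02],0],[[0,0,0],0],[[0,0,0],0]]}}

```text
time: 16.68
position: [444.6, 320.2, 173.0]
tcp_rot: [-3.12, -0.031, 1.392]
ft_force: [0.3, 0.5, 0.4]
gripper_width: 0.645
```

```bash
python3 -c "
from h import *
d=snap('top','t8.png'); s=snap('side','s8.png')
plan(446,318.2,105,80)
crop(s,190,60,310,180,6,'s8c.png'); crop(d,150,160,300,280,5,'t8c.png')
"
```

```text
t 16.78 pos [445.7 320.6 175.8] rot [-178.97   -1.95   79.83] w 0.646 F [-0.2  0.3  0.4] T [-0.01  0.06 -0.01] q [ 0.54 -0.06  1.46  0.04  1.73  0.72]
tool shift m [-0.0024  0.0007  0.0708] len 0.0708 roll deg -0.17 rad -0.003
```

View pics/s8c.png

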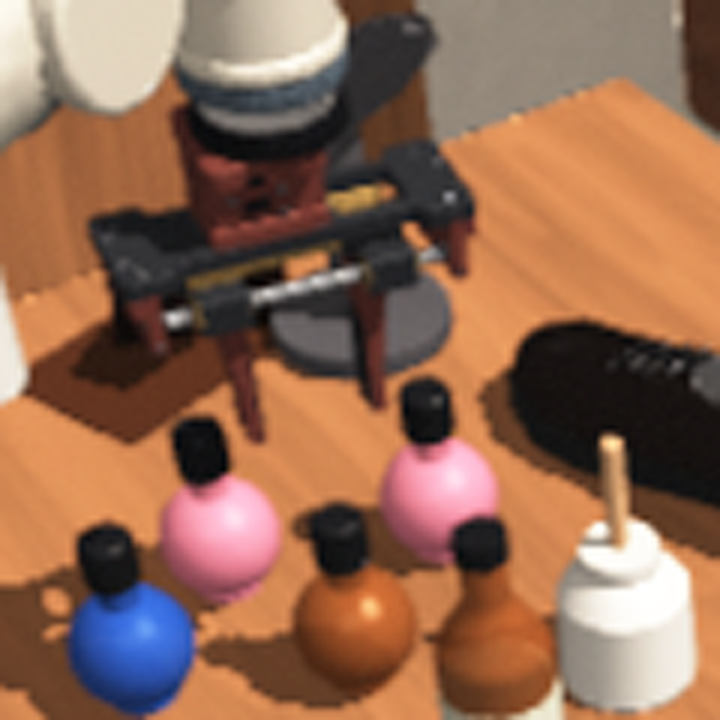

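View pics/t8c.png

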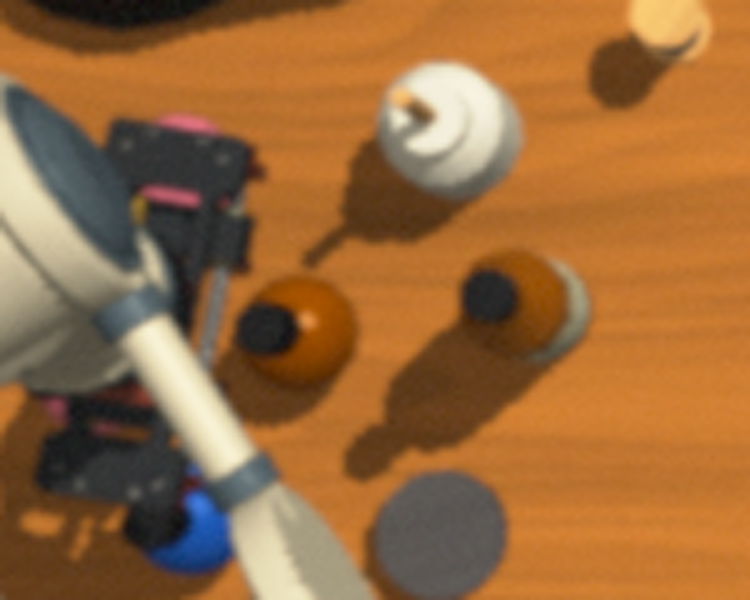

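```bash
python3 -c "
from h import *
s=load('side')
for p in [(445.7,320.6,176),(446,318,113),(446,318,98)]:
  u,v=proj(s,np.array(p,float)); print(p,((u-190)*6,(v-60)*6))
P=cloud(s)
m=(P[...,2]>160)&(P[...,2]<215)&(np.hypot(P[...,0]-446,P[...,1]-319)<60); Q=P[m]; v,u=np.where(m)
for sel in (u<242,u>=242):
  q=Q[sel]; k=np.argsort(q[:,2])[:8]; print(q[k].round(0).tolist())
m=(P[...,2]>104)&(P[...,2]<118)&(np.hypot(P[...,0]-446,P[...,1]-318)<40);print('cap',P[m].mean(0),cv2.minEnclosingCircle(P[m][:,:2].astype(np.float32)))
"
```

```text
(445.7, 320.6, 176) (np.float64(313.16889275382476), np.float64(415.0603189703587))
(446, 318, 113) (np.float64(333.64133885508676), np.float64(513.6941918070185))
(446, 318, 98) (np.float64(337.6385044508519), np.float64(535.7085677651031))
[[409.0, 317.0, 180.0], [405.0, 316.0, 182.0], [412.0, 315.0, 184.0], [414.0, 319.0, 184.0], [408.0, 314.0, 186.0], [408.0, 334.0, 186.0], [411.0, 319.0, 186.0], [406.0, 316.0, 186.0]]
[[478.0, 308.0, 177.0], [471.0, 309.0, 180.0], [470.0, 313.0, 181.0], [473.0, 318.0, 181.0], [472.0, 304.0, 182.0], [473.0, 324.0, 182.0], [477.0, 305.0, 183.0], [473.0, 306.0, 184.0]]
cap [443.2265951  316.6688786  111.32552466] ((444.4483947753906, 320.34979248046875), 17.186248779296875)
```

The side crop shows the tips centred at (316,420), matching the projected reported TCP (313,415), and the amber cap below at (338,510). I'll lower over the cap with the tilt allowed for.

>>> {"method": "apply_moves", "body": {"targets": [[[-0.0054,0.0023,0.02],0],[[0,0,0.02],0],[[0,0,0.02],0],[[0,0,0.015],0],[[0,0,0.012],0],[[0,0,0],0],[[0,0,0],0],[[0,0,0],0]]}}

```text
time: 17.45
position: [446.3, 318.3, 89.0]
tcp_rot: [-3.124, -0.035, 1.395]
ft_force: [0.3, -0.1, -0.3]
gripper_width: 0.645
```

```bash
python3 -c "
from h import *
s=snap('side','s9.png')
plan(446,318.2,88,80)
crop(s,190,60,310,180,6,'s9c.png')
"
```

```text
t 17.5 pos [446.4 318.3  89.2] rot [-179.03   -1.99   79.9 ] w 0.65 F [-1.  -0.5  0.3] T [-0.02  0.02  0.02] q [ 0.53 -0.05  1.6   0.04  1.58  0.71]
tool shift m [-0.0002 -0.0004  0.0012] len 0.0012 roll deg -0.1 rad -0.0017
```

View pics/s9c.png

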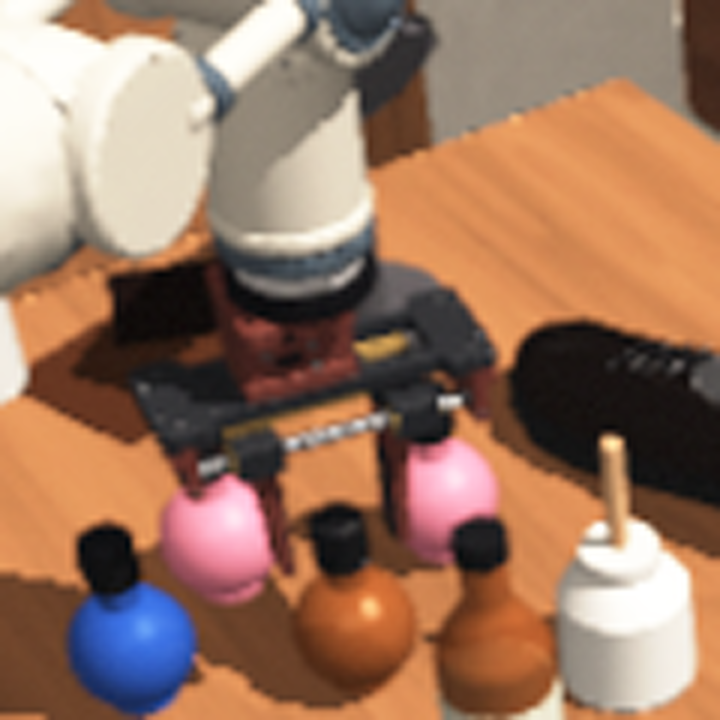

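The cap at (340,540) is between the fingers at (288,570) and (395,530). Close.

>>> {"method": "apply_moves", "body": {"targets": [[[0,0,0],0],[[0,0,0],0],[[0,0,0],0],[[0,0,0],0],[[0,0,0],0]], "gripper": 255, "grip_force": 40}}

```text
time: 17.92
position: [445.6, 317.9, 87.4]
tcp_rot: [-3.123, -0.033, 1.395]
ft_force: [1.2, -0.0, 1.3]
gripper_width: 0.333
```

>>> {"method": "apply_moves", "body": {"targets": [[[0,0,0],0],[[0,0,-0.005],0],[[0,0,-0.01],0],[[0,0,-0.015],0],[[0,0,0],0],[[0,0,0],0]]}}

```text
time: 18.42
position: [446.5, 317.1, 118.4]
tcp_rot: [-3.124, -0.034, 1.395]
ft_force: [1.0, 0.4, -2.9]
gripper_width: 0.335
```

```bash
python3 -c "
from h import *
s=snap('side','s10.png')
plan(536,-125.5,228,80)
crop(s,190,60,310,180,6,'s10c.png')
"
```

```text
t 18.47 pos [446.  316.8 117.3] rot [-178.92   -1.9    79.92] w 0.332 F [-0.2 -0.2 -3.1] T [-0.12  0.05 -0.02] q [ 0.53 -0.06  1.56  0.04  1.63  0.71]
tool shift m [-0.4197  0.1661 -0.1107] len 0.4648 roll deg -0.08 rad -0.0015
```

View pics/s10c.png

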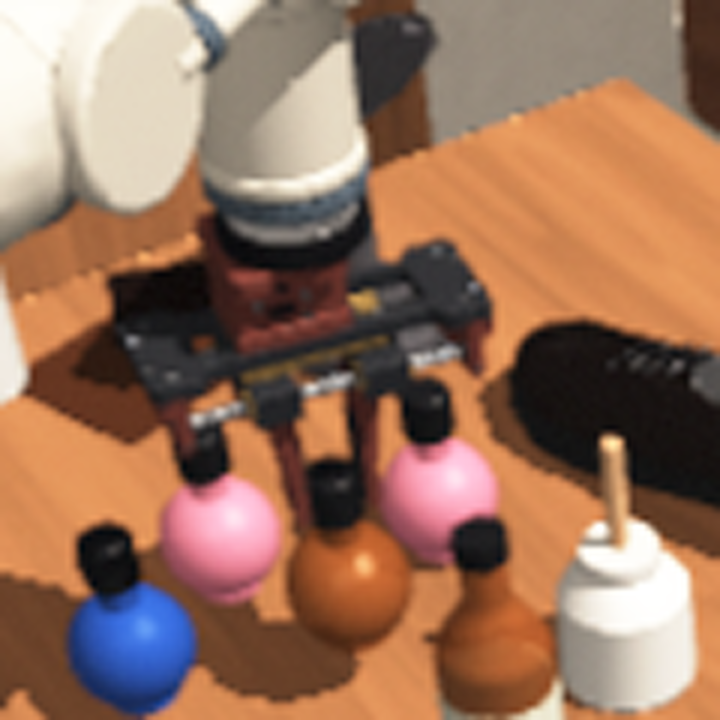

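The flask is lifted clear (Fz about -3 N, opening 29 mm). Raise it above the bottle height, then traverse.

>>> {"method": "apply_moves", "body": {"targets": [[[0,0,-0.015],0],[[0,0,-0.025],0],[[0,0,-0.03],0],[[0,0,-0.03],0],[[0,0,-0.03],0],[[0,0,-0.03],0],[[0,0,-0.02],0],[[0,0,-0.01],0],[[0,0,0],0]]}}

```text
time: 19.22
position: [448.9, 310.3, 309.0]
tcp_rot: [-3.125, -0.035, 1.395]
ft_force: [-0.6, 0.0, -1.4]
gripper_width: 0.333
```

```bash
python3 -c "
from h import *
plan(536.2,-125.5,300,80)
"
```

```text
t 19.22 pos [448.9 310.3 309. ] rot [-179.05   -2.     79.92] w 0.333 F [-0.6  0.  -1.4] T [-0.1   0.03 -0.05] q [ 0.52 -0.03  1.19  0.04  1.97  0.71]
tool shift m [-0.4137  0.1623  0.009 ] len 0.4445 roll deg -0.08 rad -0.0014
```

>>> {"method": "apply_moves", "body": {"targets": [[[-0.0159,0.0062,0],0],[[-0.0318,0.0125,0],0],[[-0.0318,0.0125,0],0],[[-0.0318,0.0125,0],0],[[-0.0318,0.0125,0],0],[[-0.0318,0.0125,0],0],[[-0.0318,0.0125,0],0],[[-0.0318,0.0125,0],0],[[-0.0318,0.0125,0],0]]}}

```text
time: 19.97
position: [505.2, 23.9, 293.1]
tcp_rot: [-3.119, -0.032, 1.395]
ft_force: [-0.8, 0.7, -3.5]
gripper_width: 0.337
```

>>> {"method": "apply_moves", "body": {"targets": [[[-0.0318,0.0125,0],0],[[-0.0318,0.0125,0],0],[[-0.0318,0.0125,0],0],[[-0.0318,0.0125,0],0],[[-0.0159,0.0062,0],0],[[0,0,0.01],0],[[0,0,0.015],0],[[0,0,0.01],0],[[0,0,0],0],[[0,0,0],0]]}}

```text
time: 20.8
position: [534.8, -122.9, 253.4]
tcp_rot: [-3.119, -0.033, 1.396]
ft_force: [0.6, 0.6, -3.3]
gripper_width: 0.332
```

```bash
python3 -c "
from h import *
d=snap('top','t11.png');s=snap('side','s11.png')
plan(536.2,-125.5,230,80)
crop(s,290,100,440,250,5,'s11c.png');crop(d,290,120,420,240,6,'t11c.png')
P=cloud(s); m=(P[...,2]>150)&(P[...,2]<230)&(np.hypot(P[...,0]-536,P[...,1]+125)<60)
img=s['img'].astype(int); m&=(img[...,0]>img[...,2]+40)&(img[...,0]>70)
Q=P[m]; from scipy.optimize import least_squares
f=least_squares(lambda c:np.linalg.norm(Q-c,axis=1)-35,[536,-125,190],loss='soft_l1'); print('ball',f.x,len(Q),np.abs(f.fun).mean())
"
```

```text
t 20.9 pos [ 535.5 -123.2  255.7] rot [-178.93   -1.88   79.97] w 0.333 F [ 0.8  0.1 -2.8] T [-0.09  0.02 -0.01] q [-0.31 -0.02  1.28  0.03  1.9  -0.12]
tool shift m [-0.0021  0.0011  0.0257] len 0.0258 roll deg -0.03 rad -0.0005
ball [ 534.55447601 -120.36516921  202.95786933] 425 1.0559639647971746
```

View pics/s11c.png

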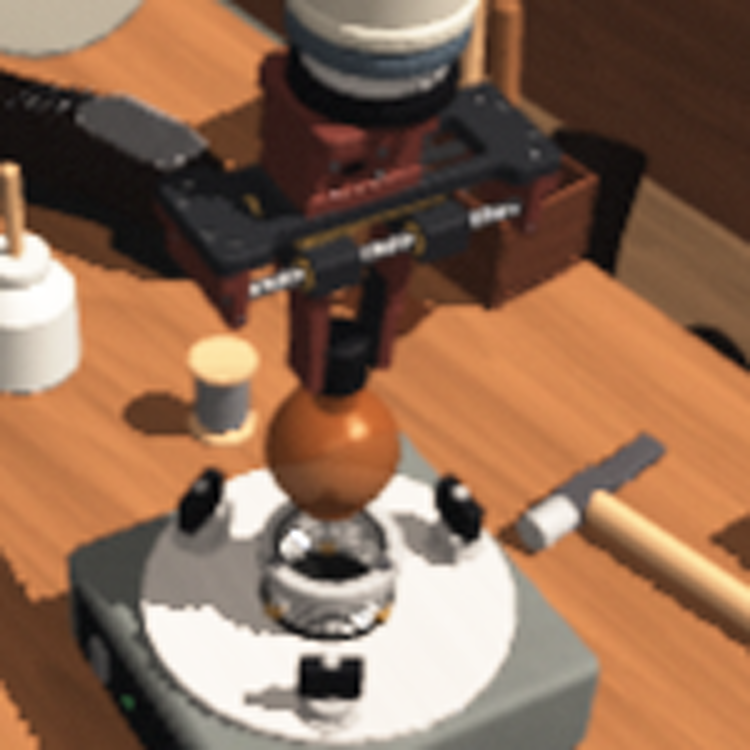

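View pics/t11c.png

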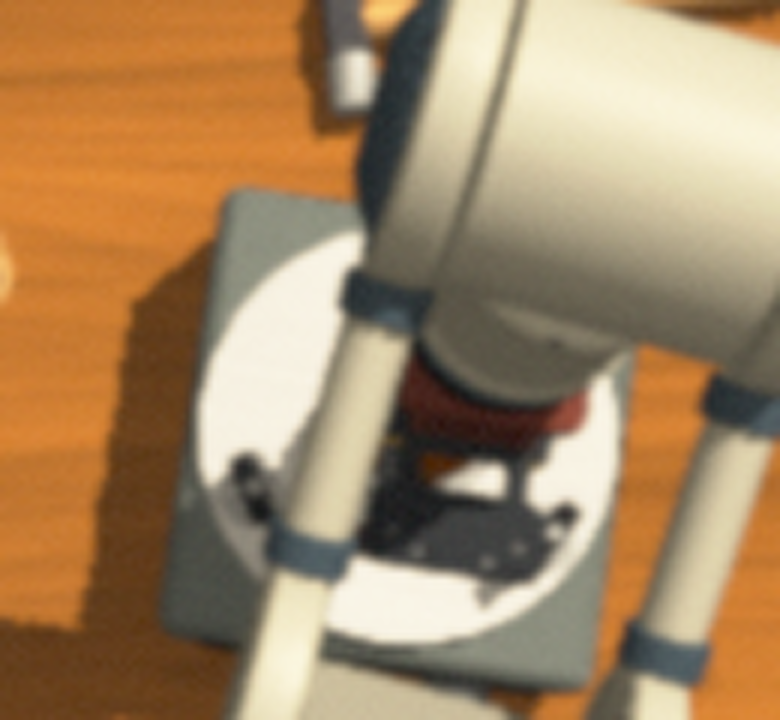

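The side crop shows the flask upright at (335,450) above the ring at (328,580), with the ball centre about 5 mm to the +y side of the ring (same camera). I'll correct that and come down to just above the seat.

>>> {"method": "apply_moves", "body": {"targets": [[[-0.003,0.0007,0.005],0],[[-0.003,0.0007,0.01],0],[[0,0,0.01],0],[[0,0,0.008],0],[[0,0,0],0],[[0,0,0],0]]}}

```text
time: 21.4
position: [534.9, -128.7, 220.9]
tcp_rot: [-3.12, -0.033, 1.395]
ft_force: [1.1, -0.3, -2.6]
gripper_width: 0.334
```

```bash
cat >> h.py <<'E'
def ball(s):
    from scipy.optimize import least_squares
    P=cloud(s); m=(P[...,2]>142)&(P[...,2]<230)&(np.hypot(P[...,0]-536,P[...,1]+125)<60)
    img=s['img'].astype(int); m&=(img[...,0]>img[...,2]+40)&(img[...,0]>70)
    Q=P[m]; f=least_squares(lambda c:np.linalg.norm(Q-c,axis=1)-35,[536,-125,180],loss='soft_l1'); return f.x,len(Q)
E
python3 -c "
from h import *
s=snap('side','s12.png')
plan(536.2,-125.5,210,80)
print(ball(s))
crop(s,320,130,400,230,8,'s12c.png')
"
```

```text
t 21.45 pos [ 535.2 -128.7  221.8] rot [-178.86   -1.89   79.92] w 0.333 F [-0.1  0.5 -2.7] T [-0.1   0.06  0.04] q [-0.32 -0.02  1.34  0.03  1.85 -0.13]
tool shift m [0.0033 0.0004 0.0118] len 0.0123 roll deg -0.08 rad -0.0015
(array([ 534.15641165, -126.09530106,  170.03387327]), 488)
```

View pics/s12c.png

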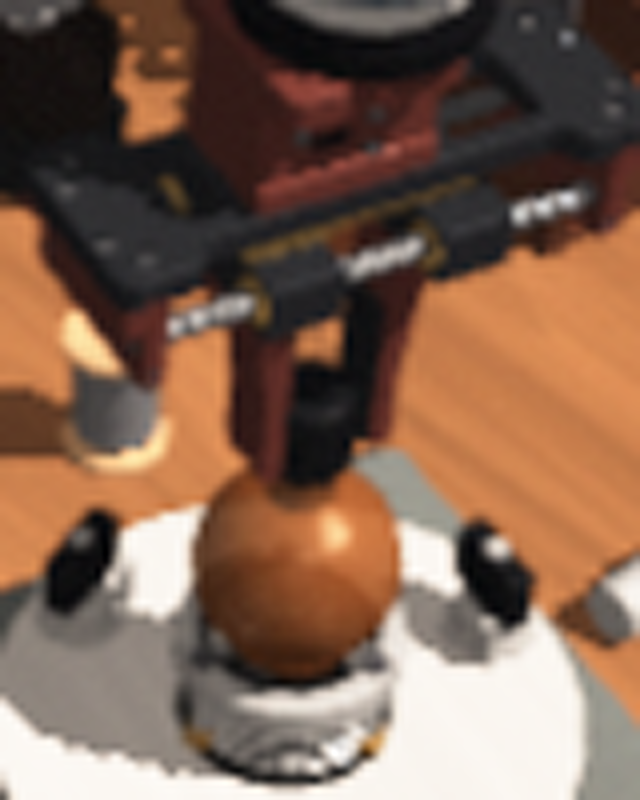

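Ball centre (534.2,-126.1,170) against ring (534.2,-125.4) in the same camera, so it is central. Lower onto the seat, with a firmer grip.

>>> {"method": "apply_moves", "body": {"targets": [[[0.0003,0.0003,0.004],0],[[0,0,0.004],0],[[0,0,0.003],0],[[0,0,0],0],[[0,0,0],0]], "grip_force": 55}}

```text
time: 21.87
position: [535.5, -128.0, 211.0]
tcp_rot: [-3.122, -0.033, 1.395]
ft_force: [-1.1, 0.4, -2.8]
gripper_width: 0.334
```

```bash
python3 -c "
from h import *
s=snap('side','s13.png')
plan(536.2,-125.5,210,80)
print(ball(s))
"
```

```text
t 21.92 pos [ 535.6 -128.1  211.2] rot [-178.9    -1.89   79.92] w 0.332 F [ 0.1 -0.1 -2.9] T [-0.02  0.04  0.02] q [-0.32 -0.02  1.36  0.03  1.83 -0.13]
tool shift m [0.0027 0.0002 0.0012] len 0.0029 roll deg -0.08 rad -0.0014
(array([ 535.17624625, -125.09318306,  160.59891696]), 482)
```

Not touching yet (Fz still equals the weight). Press slowly.

>>> {"method": "apply_moves", "body": {"targets": [[[0,0,0.002],0],[[0,0,0.002],0],[[0,0,0.002],0],[[0,0,0.001],0],[[0,0,0],0]]}}

```text
time: 22.33
position: [535.7, -127.8, 204.8]
tcp_rot: [-3.124, -0.033, 1.395]
ft_force: [-0.3, 2.1, 4.0]
gripper_width: 0.328
```

```bash
python3 -c "
from h import *
s=snap('side','s14.png')
plan(536.2,-125.5,210,80)
print(ball(s))
"
```

```text
t 22.38 pos [ 535.7 -127.7  204.8] rot [-178.97   -1.9    79.94] w 0.328 F [1.1 1.5 3.9] T [0.31 0.17 0.03] q [-0.32 -0.03  1.38  0.03  1.81 -0.13]
tool shift m [ 0.0023  0.0001 -0.0052] len 0.0057 roll deg -0.06 rad -0.001
(array([ 535.78774619, -124.52627296,  154.62116798]), 485)
```

>>> {"method": "apply_moves", "body": {"targets": [[[0,0,0.002],0],[[0,0,0.002],0],[[0,0,0.002],0],[[0,0,0.002],0],[[0,0,0.001],0],[[0,0,0],0]]}}

```text
time: 22.88
position: [535.7, -127.4, 196.1]
tcp_rot: [-3.124, -0.033, 1.395]
ft_force: [-0.8, 3.9, 8.3]
gripper_width: 0.332
```

```bash
python3 -c "
from h import *
s=snap('side','s15.png')
plan(536.2,-125.5,210,80)
print(ball(s))
"
```

```text
t 22.93 pos [ 535.7 -127.4  196.3] rot [-179.01   -1.9    79.94] w 0.334 F [-1.7  3.8  7.6] T [ 0.51  0.35 -0.  ] q [-0.31 -0.03  1.39  0.03  1.8  -0.13]
tool shift m [ 0.002   0.0002 -0.0137] len 0.0139 roll deg -0.06 rad -0.0011
(array([ 535.7681784 , -124.0047082 ,  146.68962271]), 463)
```

>>> {"method": "apply_moves", "body": {"targets": [[[0.0005,0,0.001],0],[[0.0005,0,0.001],0],[[0,0,0.001],0],[[0,0,0],0],[[0,0,0],0]]}}

```text
time: 23.35
position: [535.8, -126.6, 194.9]
tcp_rot: [-3.126, -0.032, 1.395]
ft_force: [-3.3, 2.0, 13.1]
gripper_width: 0.331
```

```bash
python3 -c "
from h import *
s=snap('side','s16.png')
plan(536.2,-125.5,210,80)
print(ball(s))
"
```

```text
t 23.4 pos [ 535.8 -126.6  194.9] rot [-179.09   -1.86   79.92] w 0.333 F [-2.5  2.6 13.2] T [ 0.46  0.81 -0.02] q [-0.31 -0.03  1.4   0.03  1.79 -0.13]
tool shift m [ 0.0012  0.0002 -0.0151] len 0.0152 roll deg -0.08 rad -0.0013
(array([ 535.74191447, -123.01359823,  145.39445698]), 455)
```

>>> {"method": "apply_moves", "body": {"targets": [[[0,0,0.001],0],[[0,0,0],0],[[0,0,0],0],[[0,0,0],0]]}}

```text
time: 23.73
position: [535.8, -126.6, 194.8]
tcp_rot: [-3.127, -0.032, 1.395]
ft_force: [-4.2, 3.6, 15.5]
gripper_width: 0.327
```

```bash
python3 -c "
from h import *
s=snap('side','s17.png');d=snap('top','t17.png')
plan(536.2,-125.5,210,80)
print(ball(s))
crop(s,310,130,400,230,8,'s17c.png');crop(d,290,120,420,240,6,'t17c.png')
P=cloud(s); X=P[200:260,320:395].reshape(-1,3); C=s['img'][200:260,320:395].reshape(-1,3).astype(int)
rad=np.hypot(X[:,0]-535,X[:,1]+125.5)
g=(C.max(1)-C.min(1)<40)&(rad>30)&(rad<44)&(X[:,2]>100)
print('ring top z',np.nanpercentile(X[g][:,2],[50,90,97]),g.sum(), cv2.minEnclosingCircle(X[g][:,:2].astype(np.float32)))
"
```

```text
t 23.83 pos [ 535.8 -126.6  194.8] rot [-179.14   -1.85   79.93] w 0.33 F [-3.4  2.6 16.9] T [ 0.49  0.99 -0.  ] q [-0.31 -0.03  1.4   0.03  1.79 -0.13]
tool shift m [ 0.0011  0.0002 -0.0152] len 0.0152 roll deg -0.07 rad -0.0013
(array([ 521.29422585, -150.61775951,  190.78947886]), 460)
ring top z [121.36105775 125.75555513 148.09748395] 218 ((532.753173828125, -125.64509582519531), 38.95494079589844)
```

View pics/s17c.png

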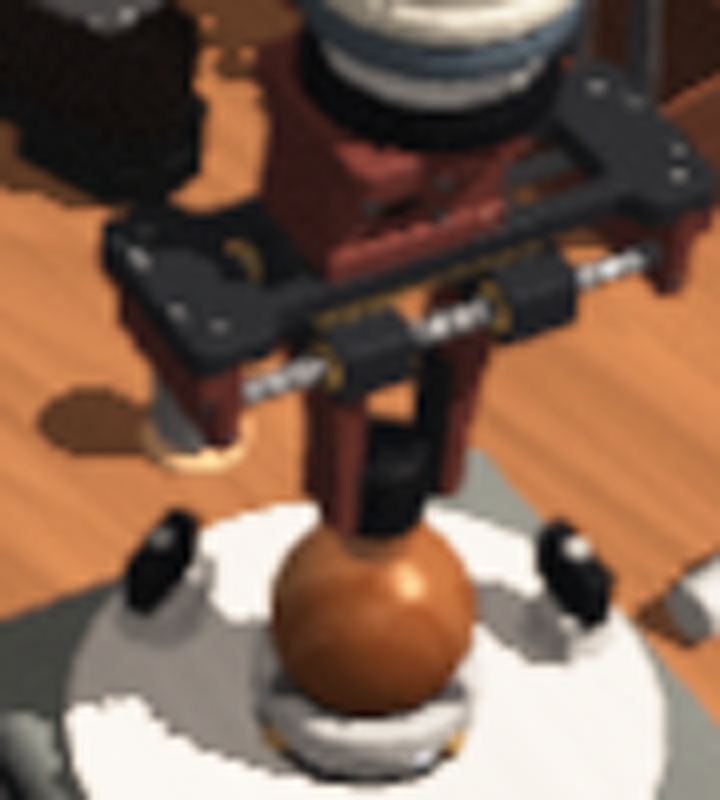

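View pics/t17.png

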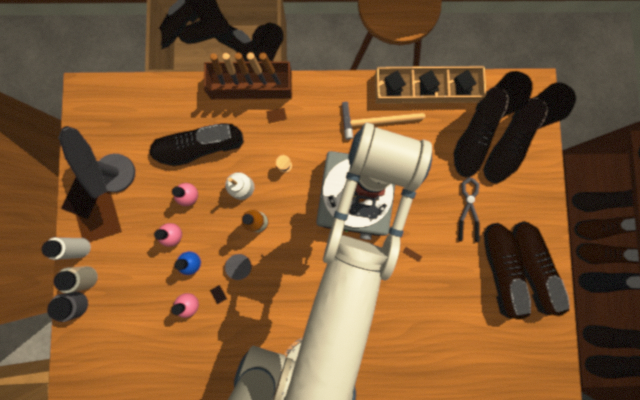

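```bash
python3 -c "
from h import *
s=load('side')
for z in (144,191,206,221):
  u,v=proj(s,np.array([535.,-125,z])); print(z,((u-310)*8,(v-130)*8))
P=cloud(s); img=s['img'].astype(int)
m=(P[...,2]>192)&(P[...,2]<222)&(np.hypot(P[...,0]-536,P[...,1]+126)<17)&(img.max(2)<50); v,u=np.where(m); print('cap px',((u.mean()-310)*8,(v.mean()-130)*8),P[m].mean(0),m.sum())
m=(P[...,2]>122)&(P[...,2]<182)&(np.hypot(P[...,0]-535,P[...,1]+125)<42)&(img[...,0]>img[...,2]+40); Q=P[m]
from scipy.optimize import least_squares
f=least_squares(lambda c:np.linalg.norm(Q-c,axis=1)-35,[535,-125,145],loss='soft_l1');print(f.x,len(Q))
"
```

```text
144 (np.float64(365.46820471819547), np.float64(605.838945713522))
191 (np.float64(372.4196547841757), np.float64(504.7529700085861))
206 (np.float64(374.7325199663278), np.float64(471.1199536749159))
221 (np.float64(377.093457173301), np.float64(436.7878878642232))
cap px (np.float64(393.02970297029697), np.float64(476.5940594059407)) [ 534.43913604 -134.2351578   210.97416097] 101
[ 535.13327079 -124.05328597  143.87048755] 468
```

Final check: the ball centre is at (535.1,-124.1,143.9), and 144 is expected at the lower stop. Push is about 17 N, the flask is upright, and the other things look unmoved. Handing in.

```bash
python3 -c "
from h import *
plan(536.2,-125.5,195,80); print(r.hand_in())
plan(536.2,-125.5,195,80)"
```

```text
t 23.83 pos [ 535.8 -126.6  194.8] rot [-179.14   -1.85   79.93] w 0.33 F [-3.4  2.6 16.9] T [ 0.49  0.99 -0.  ] q [-0.31 -0.03  1.4   0.03  1.79 -0.13]
tool shift m [ 0.0011  0.0002 -0.0002] len 0.0012 roll deg -0.07 rad -0.0013
the job is handed in; nothing more can be done
None
the job is handed in; nothing more can be done
```

I turned all three wing bolts clockwise to their stops, then set the amber flask in the ring cradle, pressed it down to the lower stop and handed in at 23.8 s, still holding it. No verdict was reported.

**Bolts:** Torque rose to about 0.6, 0.5 and 0.45 N m at a, b and c. The top picture taken afterwards showed the wings within about 2° of the locked direction.

**Flask:**
- The ball centre measured z = 143.9 mm against 144 mm expected at the stop, about 1.5 mm off the cradle axis.
- The push was about 17 N, and the flask looked upright.
- By eye in the last top picture, nothing else on the bench had moved.

**What disagreed:**
- **Hand height:** the fingertips were at about the reported TCP height, not 22 mm below it. The first closing, on bolt a, therefore met air above the wing. I went by the camera after that.
- **Tilt:** joint 6 reached its limit on the way to the flask, which cut that traverse short and left the tool tilted about 2° to the end.
- **Ball fit:** one ball fit at the end failed on stray points. Refitting with a tighter window gave the values above.

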